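Hold a top-heavy die cradle on its inspection mark

ROBOT

A 6-joint arm with a two-finger parallel gripper is mounted at the origin on the work surface. World frame = base frame: x ahead of the robot, y to its left, z up, the work surface at z = 0. Lengths are in m, angles in rad, forces in N, time in s.
With the tool pointing down it reaches from about 0.35 to 0.975 m from the base axis. Payload 17.4 kg.
Tool frame: the origin (TCP) lies on the mounting face of the last link; the fingertips stand 173 mm ahead of it and the grasp point (between the pads) lies 155 mm ahead of it; x points along the fingers, y is the direction in which the jaws open and shut, and the axes are right-handed (so a half turn about x gives the same grasp; the last joint's range is limited). The gripper opens to 85 mm and grips with 20 to 120 N. Pads are 22 mm wide; open, the fingers measure 114 mm over their backs; the gripper's body (76 mm by 85 mm) begins 54 mm behind the grasp point. The pads swing forward as they close: fully open they stand 13 mm farther back than shut.
Start: joints at [1.154, 0.116, 1.442, -0, 1.584, -0.038], TCP at [0.25, 0.627, 0.405] pointing down, gripper open.
Joint ranges: [-2.83, 2.83], [-0.83, 2.19], [0.07, 2.5], [-1.14, 4.28], [0.01, 3], [-2.97, 2.97]. Speed limits (rad/s): [1.89, 1.89, 2.22, 3.14, 3.14, 3.14].

INTERFACE

Orientations are given as a unit quaternion [w, x, y, z].
In Python, from workcell import bot gives the robot as it stands.
- The arm moves only by the tool carry_out, never from a script. Its argument "targets" is a list of rows, each an object of numbers: "x", "y", "z": the shift along the world's x, y, z in m; "ax", "ay", "az": the turn, a rotation vector about the world's x, y, z in rad; "grip": the closure, from 0 (fully open) to 1 (shut). In form: [{"x": .., "y": .., "z": .., "ax": .., "ay": .., "az": .., "grip": ..}, ...]. A call has 1 to 20 rows; each row shifts and turns the commanded pose from where the row before left it; what a row does not reach is not made up. A row lasts 1/12 s, in which the tool goes at most 41.7 mm and 7.16 degrees, less where a joint would pass 70% of its speed; a pose out of reach is approached as far as the arm can. A call is refused whole if a number of a shift passes 0.0417 or a number of a turn 0.125, either way. A call with a gripper value outside its range is refused whole. The fingers move at their own pace and stop on an object; "squeeze" is the grip in N (left out, the last holds). Time passes only in rows, so rows that do not move let the fingers close. It gives the time, the measured TCP pose, the force and the opening at its end, in the units of the state.
- bot.observe(): the state, without advancing time (a new reading comes with each control period).
- bot.snapshot(name): name is "side" or "top" or "wrist"; returns (picture, depth): 400x640x3 uint8, red, green, blue; 400x640 float32, m along the optical axis (not along the pixel's ray), 0 where there is no reading.
- bot.camera_params(name): a dict with "K" (3x3 intrinsics, pixels), "D" ([k1, k2, p1, p2, k3] as OpenCV has them; the pictures are not rectified), "camera_from_world" (4x4, takes a point from world to camera coordinates); the wrist camera has in their place "T_tool_cam" (4x4, takes a point from camera to tool coordinates, whose origin is the TCP and whose axes are the tool frame's). Camera axes: x right, y up, looking along -z (the intrinsics and any distortion apply to the point x, -y, -z); pixel columns grow to the right and rows downward; lengths in m; the calibration is good to about 2 mm. A picture is of the moment at which its call begins: read the wrist's pose just before it. camera_params takes no time and is no camera call.
- bot.hand_in(): hands the job in, once; it reports no verdict.
Trained networks look in the newest picture that a camera, given by its name, has taken for a name from the list of things; names that differ only in an ending like _2 or _b are one class to them, and where a whole thing is asked for, a point or a joint stands for the part that bears it (a point fixed in the world has none). Each returns a list of dicts, best first, with "confidence" (0 to 1); they miss things now and then, are a little off and sometimes report something else, mostly with a low value. They report only what shows in the picture. A call takes as long as a camera call.
- bot.search_frame(query, camera): "at" ([x, y, z] in m, in world coordinates, good to about 4 mm: the middle of the surface that is visible of it).
- bot.silhouettes(query, camera): "region" (400x640 bool, what is visible of it).
The state is a dict: "time_s": time; "joint_pos": joint angles; "qd": joint speeds; "tau": joint torques, N m; "tool_pos": TCP position; "ee_rot": TCP orientation; "ft_force": force on the tool from outside, world axes, zero at the start; "wrist_torque": the same for the moment, N m; "width": opening from 0.0 (shut) to 1.0 (fully open).
Only numpy, scipy, OpenCV 4.12 (cv2) and the standard library are available. Lean on these libraries where they do the work, as an engineer would, in place of code of your own. Each camera call takes 0.05 s, during which the arm holds its last target.

TASK

Grip the red-handled lever and, working only by that handle, tilt the sprung, top-heavy die cradle up from its parked lean until its red pointer stands on the green mark, and keep it there for at least 6 seconds in one go although it always tends to tip away. Then lay the cradle gently back to rest on its parked side (left end low, lever leaning left), and let go. Never let the cradle swing fast or slam over, do not touch the cradle itself, and leave the things around it alone.

Things in the scene. Friction and masses are not known exactly. Their poses are not given: they have to be found in the camera images.
- stand: Fixed grey steel stand on a 260 x 200 mm base plate, with two bearing uprights. Origin: on the table under the middle of the stand. Its x axis runs parallel to the trunnion (rotation) axis and points away from the robot, y to the left, z up. The trunnion axis is 190 mm above the table.
- trunnion (a point): The middle of the trunnion axis, 190 mm straight above the stand's origin. Lever, cradle and green mark all turn about the stand's x direction through this point; a positive angle lowers the right (-y) end and moves the upper parts to the right (-y).
- tilt_lever (a joint): Angle of the hand lever to the stand, rad: 0 upright, positive leans to the right (-y), negative to the left (+y). Stops at -0.30 and +0.65. Stiff hinge: it takes about 0.30 N m (2.5 N at the handle) to move and stays where it is left, also with the cradle leaning on it.
- lever_grip (a point): Grip point on the axis of the lever's red handle, a round bar 22 mm thick parallel to the trunnion axis on the robot's side. In the stand's frame, with the lever at angle p: x = -190 mm, y = -120 mm * sin p, z = 190 mm + 120 mm * cos p. Grip from above with the fingers closing across the bar; it may turn between them as the lever swings.
- handle_end (a point): Free end of the red handle, nearest the robot, on the bar's axis: 35 mm from the grip point. The bar is 105 mm long; its other end, 70 mm beyond the grip point, meets the lever arm.
- cradle: Rocking cradle, 340 mm long (left-right), 150 mm deep, 4 kg, carrying a die shoe with four guide posts with blue cages (tops 143 mm above the trunnion) and two yellow counterweights below. Origin on the trunnion axis; its axes are the stand's, turned by the cradle angle c about the stand's x. Parked, it leans left, 0.42 rad beyond the lever. Faster than 1 rad/s counts as slamming.
- torsion_spring (a point): Soft torsion spring round the trunnion: the only link from lever to cradle, 0.15 N m/rad, slack when cradle angle c = lever angle p. Rubber stops limit c - p to -0.42..+0.42 rad. To stand still at angle c the lever must be at p of about -0.5 c (-0.3 c to -0.8 c, as the mass varies); the balance is unstable, so p must keep being corrected.
- cradle_com (a point): Centre of mass of the cradle, nominally 5.8 mm above the trunnion along its z: slightly top-heavy. Moment of inertia about the trunnion 0.050 kg m2, damping 0.012 N m s/rad, no dry friction. Nominally c'' = 4.6 sin c - 3.0 (c - p). Mass and inertia together vary by up to 15 percent. With the lever still it tips away with a time constant of about 0.8 s.
- pointer_tip (a point): Tip of the cradle's red pointer on the far side, in the cradle's frame at (121, 0, 135) mm; the pointer lies along the cradle's z axis.
- mark: Green block, 12 x 34 mm, clamped on the white scale ring on the far side of the stand, 150 mm above the trunnion. Origin on the trunnion axis; its z axis points from there to the green block, so the cradle stands on the mark when both z axes are parallel (the real job allows 0.1 rad). It differs each time, from about -0.06 to +0.10 rad about the stand's x.
- cradle_left_end (a point): Point at the left (+y) end of the cradle's base plate, in the cradle's frame at (0, 170, 15) mm. It is about 205 mm above the table with the cradle level, and below 130 mm when the cradle is parked.
- parts_box: Bystander: white lidded parts box, 116 x 156 x 55 mm, on the table to the left. Origin at the centre of its underside.
- spare_post: Bystander: upright spare guide post with a blue cage, 135 mm tall, foot 52 mm across, on the right. Origin at the centre of its underside.
- strip_coil: Bystander: copper ring (strip coil) 100 mm across, 30 mm high, on the right. Origin at the centre of its underside.
- wrench: Bystander: steel wrench lying on the left. Origin at its middle, on the underside.

How it is judged:
On the way:
1. the cradle's pointer stays within 0.1 rad of the green mark for 6 s without a break (angle between the z axis of cradle and the z axis of mark, either way round below 0.1 rad), for 6 s.
At the end, for the whole second after the job is handed in: The cradle rests on its parked side, its left end lower than 130 mm above the table and turning slower than 0.1 rad/s, with the lever leaning left (below -0.02 rad) (height (world z) of cradle_left_end below 0.13 m and value of joint tilt_lever below -0.02 rad and angular speed of cradle below 0.1 rad/s); the robot touches nothing.
It fails at once if the cradle turns faster than 1.2 rad/s (slams) (angular speed of cradle above 1.2 rad/s).
It fails at once if the robot touches the cradle itself with more than 1 N (contact force between any of the fingers, the arm and cradle above 1 N).
It fails at once if the robot touches the green mark with more than 1 N (contact force between any of the fingers, the arm and mark above 1 N).
It fails at once if a bystander is moved more than 30 mm (distance of any of parts_box, spare_post, strip_coil, wrench from where it was at the start of the episode above 0.03 m).
It also fails if it takes over 64 s, if anything falls off the work surface, if the arm or the gripper's body presses on something with over 40 N, if the wrist force passes 120 N, or if a joint passes its speed limit or range.

## Working session

There is one attempt and no reset: what is moved stays moved. The work goes in short steps, Python scripts to look and compute and a tool call to move; the robot and the scene stay as the last step left them, time stands still between calls to the robot, and variables do not carry over. Pictures are saved under pics/ and viewed, and the job is handed in when it is done.

Besides the shell and the picture viewer there is one more tool, called after "Call:" as name(argument=value, ...) on one line, values as JSON. carry_out: Moves the arm, as the interface text tells. Its arguments: {"type":"object","properties":{"targets":{"type":"array","items":{"type":"object","properties":{"x":{"type":"number"},"y":{"type":"number"},"z":{"type":"number"},"ax":{"type":"number"},"ay":{"type":"number"},"az":{"type":"number"},"grip":{"type":"number"}}}},"squeeze":{"type":"number"}},"required":["targets"]}

```bash
mkdir -p pics; ls
python3 - <<'E'
from workcell import bot
import cv2, numpy as np
print(bot.observe())
for n in ["side","top","wrist"]:
    p,d=bot.snapshot(n); cv2.imwrite(f"pics/{n}0.png",p[:,:,::-1]); c=bot.camera_params(n); print(n,{k:np.round(v,4).tolist() for k,v in c.items()})
E
```

```text
pics
{'time_s': 0.0, 'joint_pos': array([ 1.15420011e+00,  1.16491369e-01,  1.44228837e+00,  1.85184008e-05,
        1.58399827e+00, -3.77902763e-02]), 'qd': array([-0.0009032 ,  0.00061964, -0.00122669,  0.00111945, -0.00097869,
       -0.00101155]), 'tau': array([ 2.47634074e-03, -7.31996226e+01, -6.32472610e+01,  1.11482544e-05,
        6.82393744e-03,  6.57264536e-05]), 'tool_pos': array([0.24962586, 0.62715388, 0.40394407]), 'ee_rot': array([ 0.69436058,  0.13272187,  0.69456213, -0.13353555]), 'ft_force': array([-0.31130159,  0.15929683, -0.45489297]), 'wrist_torque': array([ 0.04406868, -0.04151104, -0.05652024]), 'width': 0.9986048216854401}
side {'K': [[365.8946, 0.0, 317.2687], [0.0, 365.8946, 193.0807], [0.0, 0.0, 1.0]], 'D': [-0.0701, 0.0, 0.0, 0.0, 0.0], 'camera_from_world': [[0.9921, -0.1252, 0.0051, -0.5888], [0.0934, 0.766, 0.636, -0.2021], [-0.0836, -0.6305, 0.7717, -1.4049], [0.0, 0.0, 0.0, 1.0]]}
top {'K': [[433.188, 0.0, 328.9615], [0.0, 433.188, 198.6012], [0.0, 0.0, 1.0]], 'D': [-0.0414, 0.0, 0.0, 0.0, 0.0], 'camera_from_world': [[0.0264, -0.9996, -0.0027, -0.0133], [0.9933, 0.0259, 0.1126, -0.6156], [-0.1125, -0.0056, 0.9936, -1.4379], [0.0, 0.0, 0.0, 1.0]]}
wrist {'K': [[305.2585, 0.0, 317.7529], [0.0, 305.2585, 201.3343], [0.0, 0.0, 1.0]], 'D': [-0.0138, 0.0, 0.0, 0.0, 0.0], 'T_tool_cam': [[0.0007, 0.2933, -0.956, 0.0311], [1.0, 0.0004, 0.0009, 0.0006], [0.0006, -0.956, -0.2933, -0.0751], [0.0, 0.0, 0.0, 1.0]]}
```

View pics/side0.png

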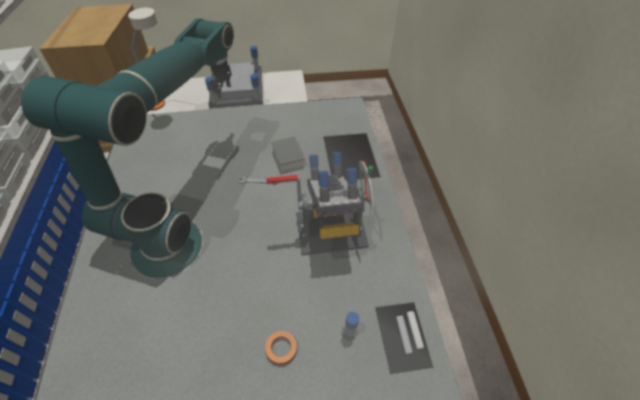

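View pics/top0.png

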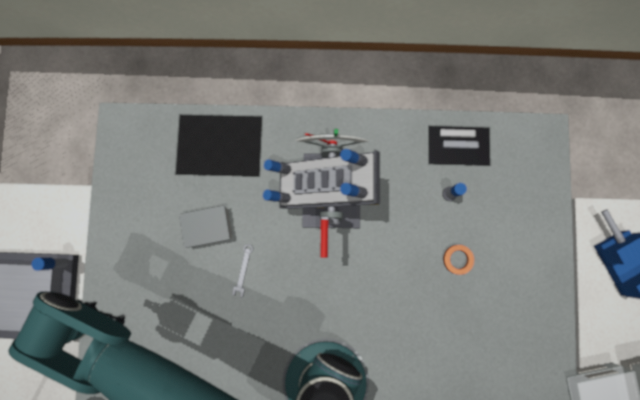

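Run:
```python
from workcell import bot
import numpy as np
for cam in ["side","top"]:
  for q in ["stand","lever_grip","handle_end","cradle","pointer_tip","mark","cradle_left_end","trunnion"]:
    try:
        r=bot.search_frame(q,cam); print(cam,q,[(np.round(a["at"],4).tolist(),round(a["confidence"],2)) for a in r[:3]])
    except Exception as e: print(cam,q,e)
print(bot.observe()['time_s'])
```

```text
side stand [([0.7628, -0.0183, 0.3459], 0.74), ([0.6381, -0.0556, 0.2071], 0.56)]
side lever_grip [([0.6348, -0.0656, 0.286], 0.61)]
side handle_end [([0.634, -0.0635, 0.2876], 0.82)]
side cradle [([0.6365, -0.0532, 0.2044], 0.75), ([0.6459, -0.0745, 0.2717], 0.7)]
side pointer_tip [([0.6458, -0.0727, 0.2717], 0.7)]
side mark [([0.6416, -0.0765, 0.2756], 0.4)]
side cradle_left_end [([0.641, -0.0756, 0.2731], 0.91)]
side trunnion [([0.6338, -0.0519, 0.2053], 0.89)]
top stand [([0.6341, 0.005, 0.2395], 0.93)]
top lever_grip [([0.6334, 0.0051, 0.2483], 0.93)]
top handle_end [([0.6339, 0.0159, 0.2511], 0.97), ([0.6323, 0.0056, 0.2348], 0.53)]
top cradle [([0.6428, 0.0024, 0.2487], 0.68)]
top pointer_tip [([0.6461, 0.0037, 0.2451], 0.61)]
top mark []
top cradle_left_end [([0.6428, 0.0052, 0.2446], 0.95)]
top trunnion [([0.6302, 0.0045, 0.2365], 0.94), ([0.6433, 0.0058, 0.2454], 0.47)]
0.95
```

```bash
cat > h.py <<'E'
from workcell import bot
import numpy as np, cv2
def cam(n):
    c=bot.camera_params(n); K=np.array(c["K"]); D=np.array(c["D"])
    if n=="wrist":
        from scipy.spatial.transform import Rotation as R
        o=bot.observe(); q=o["ee_rot"]; T=np.eye(4); T[:3,:3]=R.from_quat([q[1],q[2],q[3],q[0]]).as_matrix(); T[:3,3]=o["tool_pos"]
        M=np.linalg.inv(T@np.array(c["T_tool_cam"]))
    else: M=np.array(c["camera_from_world"])
    return K,D,M
def deproj(n,uv,d,P=None):
    K,D,M=P or cam(n); uv=np.asarray(uv,float).reshape(-1,1,2)
    n_=cv2.undistortPoints(uv,K,D).reshape(-1,2)
    d=np.asarray(d,float).ravel()
    X=np.c_[n_[:,0]*d,-n_[:,1]*d,-d]
    return (X-M[:3,3])@M[:3,:3]
def proj(n,X,P=None):
    K,D,M=P or cam(n); X=np.atleast_2d(X)@M[:3,:3].T+M[:3,3]
    X=X*[1,-1,-1]
    return cv2.projectPoints(X.reshape(-1,1,3),np.zeros(3),np.zeros(3),K,D)[0].reshape(-1,2)
def cloud(n,p,d,box=None):
    v,u=np.mgrid[0:400,0:640]; m=d>0
    if box: m&=(u>=box[0])&(u<box[2])&(v>=box[1])&(v<box[3])
    X=deproj(n,np.c_[u[m],v[m]],d[m]); return X,p[m],np.c_[u[m],v[m]]
E
python3 - <<'E'
from h import *
for n in ["side","top"]:
    K,D,M=cam(n); print(n,"pos",-M[:3,:3].T@M[:3,3])
    p,d=bot.snapshot(n); np.savez(f"s_{n}.npz",p=p,d=d)
    box=(240,110,400,275) if n=="top" else (230,130,400,270)
    X,c,uv=cloud(n,p,d,box)
    hsv=cv2.cvtColor(c[None],cv2.COLOR_RGB2HSV)[0].astype(int)
    for nm,m in dict(red=((hsv[:,0]<6)|(hsv[:,0]>174))&(hsv[:,1]>150),green=(abs(hsv[:,0]-60)<15)&(hsv[:,1]>120),blue=(abs(hsv[:,0]-110)<12)&(hsv[:,1]>110),yel=(abs(hsv[:,0]-25)<6)&(hsv[:,1]>120)).items():
        im=np.zeros((400,640),np.uint8); im[uv[m][:,1],uv[m][:,0]]=1
        k,l,st,ce=cv2.connectedComponentsWithStats(im)
        lab=l[uv[:,1],uv[:,0]]
        for i in range(1,k):
            if st[i,4]>3:
                Y=X[lab==i]; print(nm,st[i],"med",np.round(np.median(Y,0),3),"min",np.round(np.percentile(Y,3,axis=0),3),"max",np.round(np.percentile(Y,97,axis=0),3))
    x0,y0,x1,y1=box
    im=cv2.resize(p[y0:y1,x0:x1],None,fx=4,fy=4,interpolation=cv2.INTER_CUBIC)
    cv2.imwrite(f"pics/{n}z.png",cv2.resize(im,None,fx=.85,fy=.85)[:,:,::-1])
E
```

```text
side pos [ 0.48565581 -0.80471911  1.21562236]
red [268 177  28   5  80] med [0.469 0.006 0.315] min [0.431 0.001 0.312] max [0.515 0.013 0.32 ]
yel [314 210   3   7  16] med [0.587 0.023 0.082] min [0.583 0.016 0.072] max [0.591 0.03  0.095]
yel [320 224  38  14 407] med [ 0.647 -0.14   0.193] min [ 0.589 -0.151  0.179] max [ 0.706 -0.116  0.204]
top pos [ 0.45003649 -0.0054979   1.49807314]
red [328 141   8   3  14] med [ 0.771 -0.003  0.205] min [ 0.768 -0.012  0.199] max [0.774 0.008 0.214]
red [321 220   7  37 213] med [0.476 0.012 0.318] min [0.43  0.005 0.314] max [0.522 0.021 0.323]
green [335 130   2   5  10] med [ 0.759 -0.012  0.357] min [ 0.758 -0.013  0.347] max [ 0.766 -0.01   0.363]
blue [340 149  19  14 182] med [ 0.692 -0.049  0.382] min [ 0.679 -0.071  0.356] max [ 0.705 -0.028  0.392]
blue [264 160  17  11 142] med [0.688 0.172 0.234] min [0.676 0.153 0.207] max [0.701 0.194 0.245]
blue [341 183  18  13 173] med [ 0.602 -0.05   0.382] min [ 0.59  -0.073  0.355] max [ 0.615 -0.03   0.392]
blue [263 190  17  11 146] med [0.599 0.171 0.234] min [0.587 0.152 0.209] max [0.612 0.194 0.245]
```

View pics/topz.png

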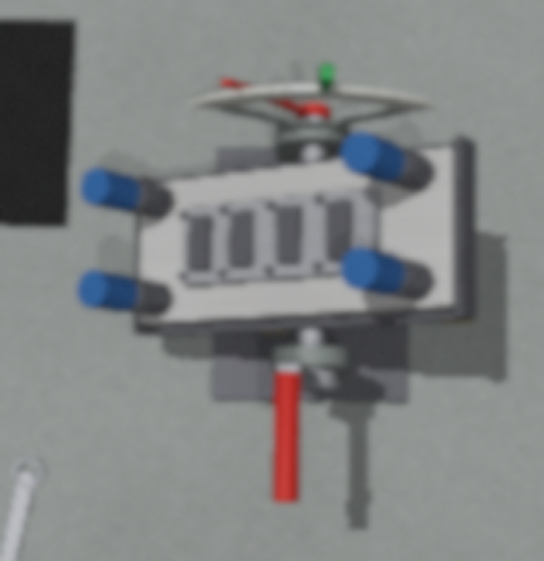

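View pics/sidez.png

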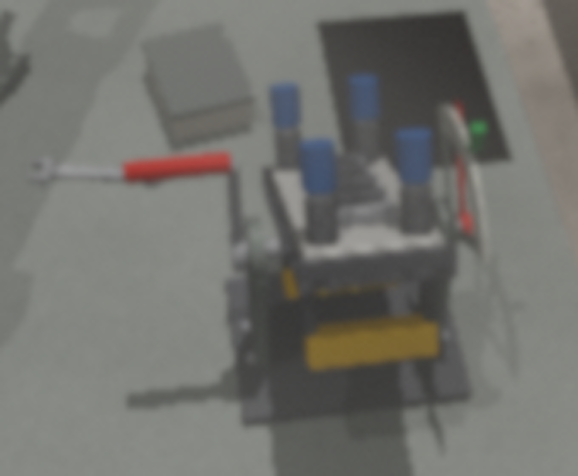

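```bash
cat > fit.py <<'E'
from h import *
def masks(c):
    hsv=cv2.cvtColor(c[None],cv2.COLOR_RGB2HSV)[0].astype(int)
    return dict(red=((hsv[:,0]<6)|(hsv[:,0]>174))&(hsv[:,1]>150),green=(abs(hsv[:,0]-60)<15)&(hsv[:,1]>120),blue=(abs(hsv[:,0]-110)<12)&(hsv[:,1]>110))
E
python3 - <<'E'
from fit import *
s=np.load("s_top.npz"); X,c,uv=cloud("top",s["p"],s["d"],(240,110,400,275)); m=masks(c)
B=X[m["blue"]]; g=np.array([(a>.645)*2+(b>.06) for a,b in B[:,:2]])
cc=-.59
for it in range(3):
    n=np.array([0,-np.sin(cc),np.cos(cc)]); h=B@n; top=[]
    for i in range(4):
        P=B[g==i]; hh=P@n; t=P[hh>np.percentile(hh,90)-.006]; top.append(t); print(i,len(P),len(t),np.round(t.mean(0),4),np.round(t.std(0),4))
    A=np.vstack(top); mu=A.mean(0); n=np.linalg.svd(A-mu)[2][2]; n*=np.sign(n[2]); cc=np.arctan2(-n[1],n[2]); print("normal",n,"c",cc,"yaw from n",n[0]/-n[1], "rms",((A-mu)@n).std())
    # n.(X-T)=.143
    y0=mu[1]-(.143-(mu[2]-.19)*n[2])/n[1]; print("y0 (at x of mean)",y0,"mean",mu)
    cen=np.mean([t.mean(0) for t in top],0); T=cen-n*.143; print("T from centre",T)
R=X[m["red"]&(X[:,0]<.6)]
for a in np.arange(.42,.53,.015):
    q=R[abs(R[:,0]-a)<.0075]; 
    if len(q): print(round(a,3),len(q),np.round(np.median(q,0),4), q[:,2].max())
G=X[m["green"]]; print(np.round(G,3))
# stand base plate: z<.03
E
```

```text
0 173 93 [ 0.6038 -0.0413  0.3857] [0.0075 0.0067 0.0044]
1 146 75 [0.6005 0.1821 0.2381] [0.0073 0.0078 0.005 ]
2 182 96 [ 0.6938 -0.0389  0.3854] [0.0076 0.0071 0.0042]
3 142 68 [0.6898 0.1841 0.2379] [0.0077 0.0072 0.0048]
normal [-0.01148326  0.55123049  0.83427398] c -0.5838818727420773 yaw from n 0.020832044613454493 rms 0.0019007573581443075
y0 (at x of mean) -0.003613748839761566 mean [0.64665465 0.05603926 0.32199194]
T from centre [ 0.64857824 -0.00731585  0.19246842]
0 173 93 [ 0.6038 -0.0413  0.3857] [0.0075 0.0067 0.0044]
1 146 75 [0.6005 0.1821 0.2381] [0.0073 0.0078 0.005 ]
2 182 96 [ 0.6938 -0.0389  0.3854] [0.0076 0.0071 0.0042]
3 142 69 [0.6897 0.1839 0.238 ] [0.0077 0.0073 0.0048]
normal [-0.01123135  0.55132148  0.83421729] c -0.5839890462017103 yaw from n 0.020371696795159863 rms 0.001911906890125418
y0 (at x of mean) -0.0036380716688550266 mean [0.64676918 0.05638805 0.32174782]
T from centre [ 0.64852422 -0.00737198  0.19248663]
0 173 93 [ 0.6038 -0.0413  0.3857] [0.0075 0.0067 0.0044]
1 146 75 [0.6005 0.1821 0.2381] [0.0073 0.0078 0.005 ]
2 182 96 [ 0.6938 -0.
[... 296 characters left out ...]

T from centre [ 0.64852422 -0.00737198  0.19248663]
0.42 5 [0.4273 0.0105 0.3181] 0.32039387741901615
0.435 30 [0.4352 0.012  0.3178] 0.32286973254531404
0.45 36 [0.45   0.0124 0.3188] 0.32499417424517907
0.465 26 [0.4648 0.0115 0.3187] 0.3257432032494268
0.48 30 [0.4798 0.0119 0.3182] 0.32444244677945566
0.495 27 [0.4948 0.0124 0.3178] 0.323191973392586
0.51 41 [0.5108 0.0128 0.3177] 0.32304539686734335
0.525 18 [0.5218 0.0132 0.3176] 0.3214542760137938
[[ 0.766 -0.01   0.357]
 [ 0.766 -0.013  0.357]
 [ 0.763 -0.01   0.359]
 [ 0.763 -0.013  0.358]
 [ 0.759 -0.011  0.363]
 [ 0.76  -0.013  0.361]
 [ 0.759 -0.011  0.353]
 [ 0.759 -0.013  0.355]
 [ 0.758 -0.011  0.346]
 [ 0.758 -0.013  0.348]]
```

Run:
```python
from h import *
from scipy.spatial.transform import Rotation as R
o=bot.observe(); q=o["ee_rot"]; A=R.from_quat([q[1],q[2],q[3],q[0]]).as_matrix(); print(np.round(A,3),o["tool_pos"],o["time_s"])
for s in (1,-1):
    x=np.array([0,0,-1.]); y=s*np.array([-np.sin(.02),np.cos(.02),0]); B=np.c_[x,y,np.cross(x,y)]
    print(s,R.from_matrix(B@A.T).as_rotvec())
```

```text
[[-0.     0.37   0.929]
 [ 0.     0.929 -0.37 ]
 [-1.     0.    -0.   ]] [0.24962633 0.62715794 0.40471419] 1.05
1 [-1.44919217e-05 -2.88304297e-05  3.98792982e-01]
-1 [-4.00705135e-05  2.01418692e-05 -2.74279967e+00]
```

Call:
carry_out(targets=[{"x": 0.005, "y": -0.02, "z": 0.012, "az": 0.02}, {"x": 0.011, "y": -0.034, "z": 0.012, "az": 0.02}, {"x": 0.011, "y": -0.034, "z": 0.012, "az": 0.02}, {"x": 0.011, "y": -0.034, "z": 0.012, "az": 0.02}, {"x": 0.011, "y": -0.034, "z": 0.012, "az": 0.02}, {"x": 0.011, "y": -0.034, "z": 0.012, "az": 0.02}, {"x": 0.011, "y": -0.034, "z": 0.012, "az": 0.02}, {"x": 0.011, "y": -0.034, "z": 0.012, "az": 0.02}, {"x": 0.011, "y": -0.034, "z": 0.012, "az": 0.02}, {"x": 0.011, "y": -0.034, "z": 0.012, "az": 0.02}, {"x": 0.011, "y": -0.034, "az": 0.02}, {"x": 0.011, "y": -0.034, "az": 0.02}, {"x": 0.011, "y": -0.034, "az": 0.02}, {"x": 0.011, "y": -0.034, "az": 0.02}, {"x": 0.011, "y": -0.034, "az": 0.02}, {"x": 0.011, "y": -0.034, "az": 0.02}, {"x": 0.011, "y": -0.034, "az": 0.02}, {"x": 0.011, "y": -0.03, "az": 0.02}, {"x": 0.011, "y": -0.0215, "az": 0.02}, {"x": 0.007, "az": 0.019}])

```text
invalid input
```

Call:
carry_out(targets=[{"x": 0.005, "y": -0.02, "z": 0.012, "ax": 0, "ay": 0, "az": 0.02, "grip": 0}, {"x": 0.011, "y": -0.034, "z": 0.012, "ax": 0, "ay": 0, "az": 0.02, "grip": 0}, {"x": 0.011, "y": -0.034, "z": 0.012, "ax": 0, "ay": 0, "az": 0.02, "grip": 0}, {"x": 0.011, "y": -0.034, "z": 0.012, "ax": 0, "ay": 0, "az": 0.02, "grip": 0}, {"x": 0.011, "y": -0.034, "z": 0.012, "ax": 0, "ay": 0, "az": 0.02, "grip": 0}, {"x": 0.011, "y": -0.034, "z": 0.012, "ax": 0, "ay": 0, "az": 0.02, "grip": 0}, {"x": 0.011, "y": -0.034, "z": 0.012, "ax": 0, "ay": 0, "az": 0.02, "grip": 0}, {"x": 0.011, "y": -0.034, "z": 0.012, "ax": 0, "ay": 0, "az": 0.02, "grip": 0}, {"x": 0.011, "y": -0.034, "z": 0.012, "ax": 0, "ay": 0, "az": 0.02, "grip": 0}, {"x": 0.011, "y": -0.034, "z": 0.012, "ax": 0, "ay": 0, "az": 0.02, "grip": 0}, {"x": 0.011, "y": -0.034, "z": 0, "ax": 0, "ay": 0, "az": 0.02, "grip": 0}, {"x": 0.011, "y": -0.034, "z": 0, "ax": 0, "ay": 0, "az": 0.02, "grip": 0}, {"x": 0.011, "y": -0.034, "z": 0, "ax": 0, "ay": 0, "az": 0.02, "grip": 0}, {"x": 0.011, "y": -0.034, "z": 0, "ax": 0, "ay": 0, "az": 0.02, "grip": 0}, {"x": 0.011, "y": -0.034, "z": 0, "ax": 0, "ay": 0, "az": 0.02, "grip": 0}, {"x": 0.011, "y": -0.034, "z": 0, "ax": 0, "ay": 0, "az": 0.02, "grip": 0}, {"x": 0.011, "y": -0.034, "z": 0, "ax": 0, "ay": 0, "az": 0.02, "grip": 0}, {"x": 0.011, "y": -0.03, "z": 0, "ax": 0, "ay": 0, "az": 0.02, "grip": 0}, {"x": 0.011, "y": -0.0215, "z": 0, "ax": 0, "ay": 0, "az": 0.02, "grip": 0}, {"x": 0.007, "y": 0, "z": 0, "ax": 0, "ay": 0, "az": 0.019, "grip": 0}], squeeze=40)

```text
time_s: 2.72
tool_pos: [0.4602, 0.0085, 0.5247]
ee_rot: [0.707, -0.007, 0.707, 0.006]
ft_force: [-0.2, 0.9, -0.7]
width: 1.001
```

Run:
```python
from fit import *
print(bot.observe()["tool_pos"])
P=cam("wrist"); p,d=bot.snapshot("wrist"); cv2.imwrite("pics/w1.png",p[:,:,::-1])
v,u=np.mgrid[0:400,0:640]; m=d>0
X=deproj("wrist",np.c_[u[m],v[m]],d[m],P); r=masks(p[m])["red"]; R=X[r]
for a in np.arange(.42,.53,.015):
    q=R[abs(R[:,0]-a)<.0075]
    if len(q): print(round(a,3),len(q),np.round(np.median(q,0),4),np.round([q[:,1].min(),q[:,1].max()],4))
p,d=bot.snapshot("top"); cv2.imwrite("pics/t1.png",p[90:290,220:420][:,:,::-1].repeat(3,0).repeat(3,1)); print(bot.observe()["tool_pos"])
```

```text
[0.46017571 0.0085468  0.52468825]
0.42 393 [0.424  0.0131 0.3161] [0.0029 0.0231]
0.435 790 [0.4348 0.0128 0.3176] [0.003  0.0232]
0.45 746 [0.4499 0.013  0.3175] [0.0031 0.0237]
0.465 700 [0.4648 0.0132 0.3175] [0.0032 0.0236]
0.48 649 [0.4797 0.0133 0.3175] [0.0033 0.0239]
0.495 597 [0.495  0.014  0.3176] [0.0042 0.0241]
0.51 553 [0.5098 0.014  0.3175] [0.0043 0.0246]
0.525 261 [0.521  0.0141 0.3176] [0.0045 0.0241]
[0.46024274 0.01106446 0.52438204]
```

View pics/w1.png

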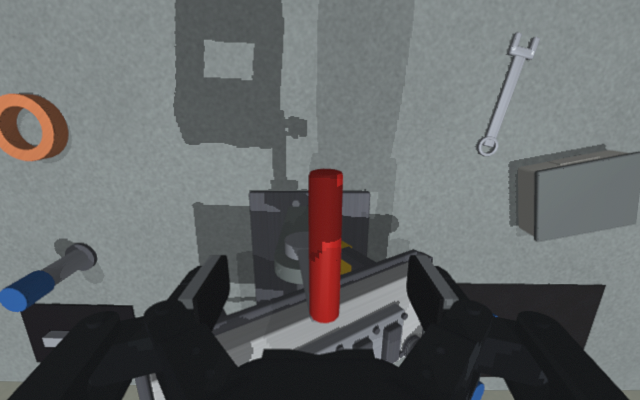

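View pics/t1.png

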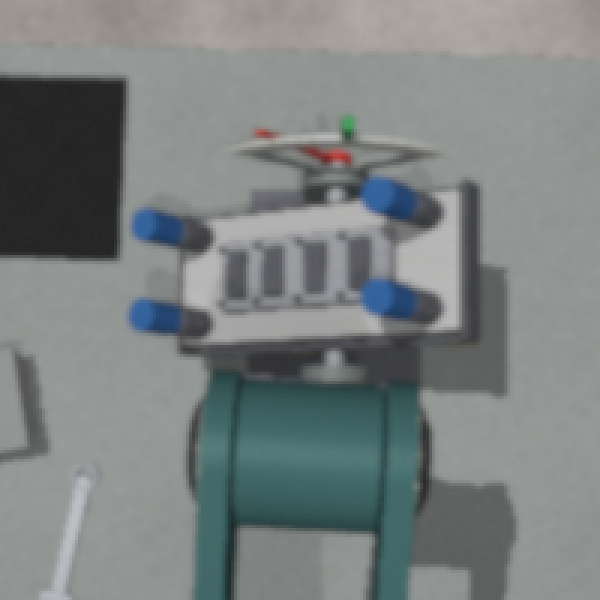

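Call:
carry_out(targets=[{"x": 0, "y": 0.002, "z": -0.021, "ax": 0, "ay": 0, "az": 0, "grip": 0}, {"x": 0, "y": 0, "z": -0.021, "ax": 0, "ay": 0, "az": 0, "grip": 0}, {"x": 0, "y": 0, "z": -0.021, "ax": 0, "ay": 0, "az": 0, "grip": 0.3}, {"x": 0, "y": 0, "z": 0, "ax": 0, "ay": 0, "az": 0, "grip": 0.6}, {"x": 0, "y": 0, "z": 0, "ax": 0, "ay": 0, "az": 0, "grip": 0.9}, {"x": 0, "y": 0, "z": 0, "ax": 0, "ay": 0, "az": 0, "grip": 0.9}, {"x": 0, "y": 0, "z": 0, "ax": 0, "ay": 0, "az": 0, "grip": 0.9}, {"x": 0, "y": 0, "z": 0, "ax": 0, "ay": 0, "az": 0, "grip": 0.9}, {"x": 0, "y": 0, "z": 0, "ax": 0, "ay": 0, "az": 0, "grip": 0.9}, {"x": 0, "y": 0, "z": 0, "ax": 0, "ay": 0, "az": 0, "grip": 0.9}], squeeze=40)

```text
time_s: 3.65
tool_pos: [0.4595, 0.0139, 0.4634]
ee_rot: [0.708, -0.007, 0.706, 0.007]
ft_force: [-0.9, 3.6, 6.5]
width: 0.248
```

Call:
carry_out(targets=[{"x": 0, "y": -0.001, "z": 0.0002, "ax": 0, "ay": 0, "az": 0, "grip": 0.9}, {"x": 0, "y": -0.0016, "z": 0.0002, "ax": 0, "ay": 0, "az": 0, "grip": 0.9}, {"x": 0, "y": -0.0024, "z": 0.0002, "ax": 0, "ay": 0, "az": 0, "grip": 0.9}, {"x": 0, "y": -0.0024, "z": 0.0002, "ax": 0, "ay": 0, "az": 0, "grip": 0.9}, {"x": 0, "y": -0.0024, "z": 0.0002, "ax": 0, "ay": 0, "az": 0, "grip": 0.9}, {"x": 0, "y": -0.0024, "z": 0.0002, "ax": 0, "ay": 0, "az": 0, "grip": 0.9}, {"x": 0, "y": -0.0024, "z": 0.0002, "ax": 0, "ay": 0, "az": 0, "grip": 0.9}, {"x": 0, "y": -0.0024, "z": 0.0001, "ax": 0, "ay": 0, "az": 0, "grip": 0.9}, {"x": 0, "y": -0.0024, "z": 0, "ax": 0, "ay": 0, "az": 0, "grip": 0.9}, {"x": 0, "y": -0.0024, "z": 0, "ax": 0, "ay": 0, "az": 0, "grip": 0.9}, {"x": 0, "y": -0.0016, "z": 0, "ax": 0, "ay": 0, "az": 0, "grip": 0.9}, {"x": 0, "y": -0.001, "z": 0, "ax": 0, "ay": 0, "az": 0, "grip": 0.9}])

```text
time_s: 4.65
tool_pos: [0.4596, -0.0104, 0.4652]
ee_rot: [0.708, -0.007, 0.706, 0.008]
ft_force: [2.1, 5.1, 9.8]
width: 0.243
```

```bash
cat > meas.py <<'E'
from fit import *
import json,sys
YH0=-.0057
PT=cam("top")
def cang(p,d,c0=None):
    X,c,uv=cloud("top",p,d,(230,100,420,250)); B=X[masks(c)["blue"]]
    B=B[(abs(B[:,0]-.647)<.09)&(B[:,2]>.15)]
    best=None
    T=np.array([.6485,-.005,.19]); xs=np.array([1,.02,0])
    if c0 is None:
        # rough: two-cluster slope
        yy=B[:,1]; mid=(yy.min()+yy.max())/2; a=B[yy<mid].mean(0); b=B[yy>=mid].mean(0); c0=np.arctan2(-(a[2]-b[2]),b[1]-a[1])
    cc=c0
    for it in range(3):
        n=np.array([0,-np.sin(cc),np.cos(cc)]); l=np.array([0,np.cos(cc),np.sin(cc)])
        s=(B-T)@l; h=(B-T)@n; tops=[]
        for sx in (-1,1):
            for sy in (-1,1):
                k=((B[:,0]-.647)*sx>0)&(s*sy>0)&(abs(abs(s)-.134)<.03)
                if k.sum()<15: continue
                hh=h[k]; t=B[k][hh>np.percentile(hh,90)-.006]; tops.append(t)
        A=np.vstack(tops); 
        # fit z = q + r*y' with outlier rejection; y' corrected for yaw
        y=A[:,1]-.02*(A[:,0]-.6485); z=A[:,2]; w=np.ones(len(y),bool)
        for _ in range(3):
            r,q=np.polyfit(y[w],z[w],1); e=z-(q+r*y); w=abs(e)<max(.003,2.5*e[w].std())
        cc=np.arctan(r)
    return cc,len(tops),w.sum()
def meas(n=3):
    out=[]
    for i in range(n):
        o=bot.observe(); p,d=bot.snapshot("top")
        pp=np.arcsin((YH0-o["tool_pos"][1])/.12)
        c,k,m=cang(p,d); out.append([o["time_s"],c,pp]); last=p
    o=bot.observe(); pe=np.arcsin((YH0-o["tool_pos"][1])/.12)
    with open("log.jsonl","a") as f:
        for r in out: f.write(json.dumps([float(x) for x in r])+"\n")
    for r in out: print(np.round(r,4))
    print("now",round(o["time_s"],3),"p",round(float(pe),4),"tcp",np.round(o["tool_pos"],4),"F",np.round(o["ft_force"],1))
    return out,last
if __name__=="__main__":
    meas(int(sys.argv[1]) if len(sys.argv)>1 else 3)
E
python3 - <<'E'
from meas import *
s=np.load("s_top.npz"); print(cang(s["p"],s["d"]))
E
python3 meas.py 4
```

```text
(np.float64(-0.5838060530516411), 4, np.int64(330))
[ 4.65   -0.3821  0.0395]
[ 4.7    -0.374   0.0403]
[ 4.75   -0.3676  0.0399]
[ 4.8    -0.3626  0.0399]
now 4.85 p 0.0396 tcp [ 0.4596 -0.0105  0.4652] F [1.8 3.8 8.3]
```

Call:
carry_out(targets=[{"x": 0, "y": -0.0014, "z": 0, "ax": 0, "ay": 0, "az": 0, "grip": 0.9}, {"x": 0, "y": -0.002, "z": 0, "ax": 0, "ay": 0, "az": 0, "grip": 0.9}, {"x": 0, "y": -0.002, "z": -0.0001, "ax": 0, "ay": 0, "az": 0, "grip": 0.9}, {"x": 0, "y": -0.0022, "z": -0.0002, "ax": 0, "ay": 0, "az": 0, "grip": 0.9}, {"x": 0, "y": -0.0022, "z": -0.0002, "ax": 0, "ay": 0, "az": 0, "grip": 0.9}, {"x": 0, "y": -0.0022, "z": -0.0002, "ax": 0, "ay": 0, "az": 0, "grip": 0.9}, {"x": 0, "y": -0.002, "z": -0.0003, "ax": 0, "ay": 0, "az": 0, "grip": 0.9}, {"x": 0, "y": -0.0015, "z": -0.0003, "ax": 0, "ay": 0, "az": 0, "grip": 0.9}])

```text
time_s: 5.52
tool_pos: [0.4597, -0.026, 0.4639]
ee_rot: [0.708, -0.007, 0.706, 0.008]
ft_force: [3.3, 5.9, 9.7]
width: 0.239
```

```bash
cat > plan.py <<'E'
from meas import *
import argparse
from scipy.optimize import least_squares
ap=argparse.ArgumentParser(); ap.add_argument("--ct",type=float,default=.055); ap.add_argument("--n",type=int,default=6); ap.add_argument("--s",type=float,default=1.); ap.add_argument("--off",type=float,default=0.)
ap.add_argument("--m",type=int,default=3); ap.add_argument("--vmax",type=float,default=.35)
a=ap.parse_args()
def acc(c,v,p,s,off):
    k=3/s; u=c-p; f=4.6*np.sin(c)-k*(u-off)-.24/s*v
    if u<-.42: f+=400*(-.42-u)-8*min(v,0)
    return f
def step(c,v,p0,p1,T,s,off,h=1/96):
    n=max(1,int(round(T/h))); h=T/n
    for i in range(n):
        p=p0+(p1-p0)*(i+.5)/n; v+=h*acc(c,v,p,s,off); c+=h*v
    return c,v
out,img=meas(a.m)
o=bot.observe(); tn=o["time_s"]; pn=float(np.arcsin((YH0-o["tool_pos"][1])/.12))
t=np.array([r[0] for r in out]); cm=np.array([r[1] for r in out])
# state at first snapshot -> propagate with held p
prior=None
try:
    pr=json.load(open("pred.json"))
    if abs(pr["t"]-t[0])<.02: prior=pr
except Exception: pass
def sim(x):
    c,v=x; r=[c]; 
    for i in range(len(t)-1): c,v=step(c,v,out[i][2],out[i+1][2],t[i+1]-t[i],a.s,a.off); r.append(c)
    return np.array(r),c,v
def res(x):
    r=list((sim(x)[0]-cm)/.002)
    if prior: r.append((x[1]-prior["v"])/.05)
    return r
f=least_squares(res,[cm[0],prior["v"] if prior else (cm[-1]-cm[0])/(t[-1]-t[0])])
_,c,v=sim(f.x); c,v=step(c,v,pn,pn,tn-t[-1],a.s,a.off)
print("est c %.4f v %.4f resid(mrad)"%(c,v),np.round((sim(f.x)[0]-cm)*1e3,1),"prior v",prior and round(prior["v"],3),"c",prior and round(prior["c"],4))
H=24
def roll(P,s=a.s,c=c,v=v):
    C=[];V=[]; p0=pn
    for i,p in enumerate(P):
        c,v=step(c,v,p0,p,1/12,s,a.off); p0=p; C.append(c);V.append(v)
        if i==a.n-1: c,v=step(c,v,p,p,.05*a.m,s,a.off)
    return np.array(C),np.array(V)
peq=a.ct-4.6*np.sin(a.ct)*a.s/3-a.off
def cost(P):
    C,V=roll(P); d=np.diff(np.r_[pn,P])
    w=np.linspace(.3,2,H)
    return np.r_[w*(C-a.ct),.35*w*V,6*np.maximum(abs(V)-a.vmax,0),1.0*d,.6*np.diff(d),8*np.maximum(abs(d)-.07,0),3*np.maximum(P-.30,0),3*np.maximum(-.25-P,0),6*(C[-1]-a.ct),6*V[-1]]
P0=np.linspace(pn,peq,H)
g=least_squares(cost,P0,max_nfev=60); P=g.x
y=np.r_[pn,P[:a.n]]; Y=-.12*np.sin(y); Z=.12*np.cos(y); dy=np.diff(Y); 
zt=.345+.12*np.cos(P[:a.n]); dz=np.diff(np.r_[o["tool_pos"][2],zt]); dz=np.clip(dz,-.0012,.0012)
C,V=roll(P)
print("p plan",np.round(P[:a.n],3),"peq %.3f"%peq); print("c plan",np.round(C,3)); print("v",np.round(V,2))
for s in (.87,1.13):
    q,w=roll(P[:a.n],s); print("s",s,"c,v at end",np.round(q[-1],3),np.round(w[-1],3))
print("dy(mm)",np.round(dy*1e3,1).tolist()); print("dz(mm)",np.round(dz*1e3,1).tolist())
json.dump(dict(t=tn+a.n/12,c=float(C[a.n-1]),v=float(V[a.n-1])),open("pred.json","w"))
cv2.imwrite("pics/t%05d.png"%int(tn*1000),img[90:290,220:420][:,:,::-1].repeat(3,0).repeat(3,1))
E
python3 plan.py --n 6 --m 2
```

```text
[ 5.5167 -0.2338  0.1696]
[ 5.5667 -0.2191  0.1709]
now 5.617 p 0.1703 tcp [ 0.4597 -0.026   0.4638] F [3.1 3.  8.2]
est c -0.2041 v 0.3021 resid(mrad) [ 0. -0.] prior v None c None
p plan [ 0.146  0.111  0.069  0.024 -0.02  -0.059] peq -0.029
c plan [-0.179 -0.152 -0.126 -0.101 -0.076 -0.054 -0.011  0.004  0.018  0.029
  0.037  0.044  0.048  0.051  0.054  0.055  0.055  0.055  0.055  0.055
  0.055  0.055  0.055  0.055]
v [ 0.31  0.31  0.31  0.3   0.28  0.26  0.2   0.18  0.15  0.12  0.09  0.07
  0.05  0.03  0.02  0.01  0.    0.   -0.   -0.   -0.   -0.   -0.   -0.  ]
s 0.87 c,v at end -0.041 0.298
s 1.13 c,v at end -0.064 0.23
dy(mm) [2.9, 4.1, 5.0, 5.4, 5.3, 4.7]
dz(mm) [-0.1, 0.5, 0.5, 0.3, 0.0, -0.2]
```

Call:
carry_out(targets=[{"x": 0, "y": 0.003, "z": 0, "ax": 0, "ay": 0, "az": 0, "grip": 0.9}, {"x": 0, "y": 0.0041, "z": 0.0005, "ax": 0, "ay": 0, "az": 0, "grip": 0.9}, {"x": 0, "y": 0.005, "z": 0.0005, "ax": 0, "ay": 0, "az": 0, "grip": 0.9}, {"x": 0, "y": 0.0054, "z": 0.0003, "ax": 0, "ay": 0, "az": 0, "grip": 0.9}, {"x": 0, "y": 0.0053, "z": 0, "ax": 0, "ay": 0, "az": 0, "grip": 0.9}, {"x": 0, "y": 0.0047, "z": -0.0002, "ax": 0, "ay": 0, "az": 0, "grip": 0.9}])

```text
time_s: 6.12
tool_pos: [0.4596, 0.0011, 0.4648]
ee_rot: [0.708, -0.008, 0.706, 0.006]
ft_force: [-1.1, -8.1, 7.3]
width: 0.244
```

```bash
python3 plan.py --n 6 --m 3
```

```text
[ 6.1167 -0.0628 -0.0567]
[ 6.1667 -0.0536 -0.061 ]
[ 6.2167 -0.0415 -0.0599]
now 6.267 p -0.0592 tcp [0.4595 0.0014 0.4649] F [-1.5 -0.1  7.5]
est c -0.0318 v 0.1924 resid(mrad) [-1.   1.2 -0.3] prior v 0.261 c -0.0537
p plan [-0.063 -0.067 -0.07  -0.072 -0.072 -0.07 ] peq -0.029
c plan [-0.017 -0.004  0.008  0.018  0.026  0.033  0.047  0.05   0.052  0.053
  0.054  0.055  0.055  0.055  0.055  0.055  0.055  0.055  0.055  0.055
  0.055  0.055  0.055  0.055]
v [ 0.17  0.15  0.13  0.11  0.09  0.08  0.04  0.03  0.02  0.01  0.01  0.01
  0.    0.   -0.   -0.   -0.   -0.   -0.   -0.   -0.   -0.   -0.    0.  ]
s 0.87 c,v at end 0.029 0.06
s 1.13 c,v at end 0.036 0.093
dy(mm) [0.5, 0.5, 0.3, 0.2, -0.0, -0.2]
dz(mm) [-0.2, -0.0, -0.0, -0.0, 0.0, 0.0]
```

Call:
carry_out(targets=[{"x": 0, "y": 0.0005, "z": -0.0001, "ax": 0, "ay": 0, "az": 0, "grip": 0.9}, {"x": 0, "y": 0.0005, "z": 0, "ax": 0, "ay": 0, "az": 0, "grip": 0.9}, {"x": 0, "y": 0.0003, "z": 0, "ax": 0, "ay": 0, "az": 0, "grip": 0.9}, {"x": 0, "y": 0.0002, "z": 0, "ax": 0, "ay": 0, "az": 0, "grip": 0.9}, {"x": 0, "y": 0, "z": 0, "ax": 0, "ay": 0, "az": 0, "grip": 0.9}, {"x": 0, "y": -0.0002, "z": 0, "ax": 0, "ay": 0, "az": 0, "grip": 0.9}])

```text
time_s: 6.77
tool_pos: [0.4595, 0.0023, 0.4649]
ee_rot: [0.708, -0.007, 0.706, 0.006]
ft_force: [-2.0, -3.1, 7.7]
width: 0.244
```

```bash
python3 plan.py --n 6 --m 3; ls pics
```

```text
[ 6.7667  0.0125 -0.0666]
[ 6.8167  0.0145 -0.0667]
[ 6.8667  0.0147 -0.0667]
now 6.917 p -0.0666 tcp [0.4595 0.0023 0.4649] F [-1.7 -4.1  7.9]
est c 0.0165 v 0.0160 resid(mrad) [-0.4 -0.4  0.8] prior v 0.078 c 0.0332
p plan [-0.027 -0.     0.015  0.02   0.018  0.009] peq -0.029
c plan [0.017 0.018 0.018 0.019 0.021 0.023 0.032 0.035 0.039 0.042 0.045 0.048
 0.05  0.051 0.053 0.054 0.054 0.055 0.055 0.055 0.055 0.055 0.055 0.055]
v [ 0.01  0.01  0.01  0.02  0.02  0.03  0.04  0.04  0.04  0.04  0.03  0.03
  0.02  0.02  0.01  0.01  0.01  0.    0.    0.    0.    0.   -0.   -0.  ]
s 0.87 c,v at end 0.021 0.024
s 1.13 c,v at end 0.025 0.032
dy(mm) [-4.7, -3.3, -1.8, -0.6, 0.3, 1.0]
dz(mm) [0.1, 0.0, -0.0, -0.0, 0.0, 0.0]
side0.png
sidez.png
t05616.png
t06266.png
t06916.png
t1.png
top0.png
topz.png
w1.png
wrist0.png
```

Call:
carry_out(targets=[{"x": 0, "y": -0.006, "z": 0.0001, "ax": 0, "ay": 0, "az": 0, "grip": 0.9}, {"x": 0, "y": -0.0045, "z": 0, "ax": 0, "ay": 0, "az": 0, "grip": 0.9}, {"x": 0, "y": -0.002, "z": 0, "ax": 0, "ay": 0, "az": 0, "grip": 0.9}, {"x": 0, "y": -0.0005, "z": 0, "ax": 0, "ay": 0, "az": 0, "grip": 0.9}, {"x": 0, "y": 0.0003, "z": 0, "ax": 0, "ay": 0, "az": 0, "grip": 0.9}, {"x": 0, "y": 0.001, "z": 0, "ax": 0, "ay": 0, "az": 0, "grip": 0.9}])

```text
time_s: 7.42
tool_pos: [0.4596, -0.0091, 0.465]
ee_rot: [0.708, -0.007, 0.706, 0.007]
ft_force: [-1.4, 0.0, 9.1]
width: 0.24
```

```bash
python3 plan.py --n 6 --m 3 --off -0.03; ls pics | tail -12
```

```text
[7.4167 0.0187 0.0281]
[7.4667 0.0204 0.0271]
[7.5167 0.0217 0.027 ]
now 7.567 p 0.0271 tcp [ 0.4596 -0.009   0.465 ] F [0.7 1.5 8.5]
est c 0.0233 v 0.0314 resid(mrad) [ 0.1 -0.1  0.1] prior v 0.029 c 0.0232
p plan [0.025 0.022 0.017 0.011 0.006 0.   ] peq 0.001
c plan [0.026 0.029 0.032 0.035 0.037 0.04  0.047 0.049 0.05  0.052 0.053 0.053
 0.054 0.054 0.055 0.055 0.055 0.055 0.055 0.055 0.055 0.055 0.055 0.055]
v [ 0.03  0.03  0.04  0.03  0.03  0.03  0.02  0.02  0.02  0.01  0.01  0.01
  0.01  0.    0.    0.    0.    0.   -0.   -0.   -0.   -0.   -0.   -0.  ]
s 0.87 c,v at end 0.038 0.021
s 1.13 c,v at end 0.042 0.04
dy(mm) [0.2, 0.4, 0.6, 0.7, 0.7, 0.7]
dz(mm) [-0.0, 0.0, 0.0, 0.0, 0.0, 0.0]
side0.png
sidez.png
t05616.png
t06266.png
t06916.png
t07566.png
t1.png
top0.png
topz.png
w1.png
wrist0.png
```

View pics/t06916.png

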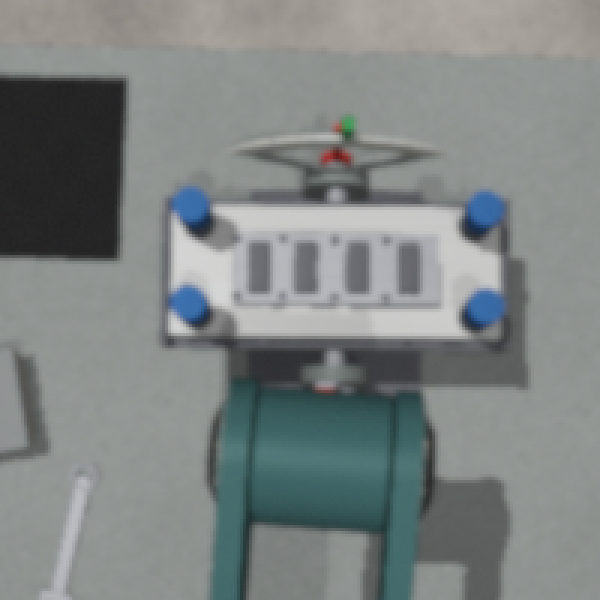

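Call:
carry_out(targets=[{"x": 0, "y": 0.0001, "z": 0, "ax": 0, "ay": 0, "az": 0, "grip": 0.9}, {"x": 0, "y": 0.0003, "z": 0, "ax": 0, "ay": 0, "az": 0, "grip": 0.9}, {"x": 0, "y": 0.0006, "z": 0, "ax": 0, "ay": 0, "az": 0, "grip": 0.9}, {"x": 0, "y": 0.0007, "z": 0, "ax": 0, "ay": 0, "az": 0, "grip": 0.9}, {"x": 0, "y": 0.0007, "z": 0, "ax": 0, "ay": 0, "az": 0, "grip": 0.9}, {"x": 0, "y": 0.0007, "z": 0, "ax": 0, "ay": 0, "az": 0, "grip": 0.9}])

```text
time_s: 8.07
tool_pos: [0.4595, -0.0061, 0.465]
ee_rot: [0.708, -0.007, 0.706, 0.007]
ft_force: [-0.4, -3.5, 9.2]
width: 0.244
```

```bash
python3 plan.py --n 8 --m 3 --off -0.03 --ct .06; ls pics | tail -12
```

```text
[8.0667e+00 5.4100e-02 3.5000e-03]
[8.1167e+00 5.6700e-02 3.1000e-03]
[8.1667e+00 5.9400e-02 3.2000e-03]
now 8.217 p 0.0032 tcp [ 0.4595 -0.0061  0.4651] F [-0.9 -1.   8.5]
est c 0.0615 v 0.0481 resid(mrad) [ 0.2  0.1 -0.3] prior v 0.031 c 0.0402
p plan [-0.022 -0.039 -0.048 -0.051 -0.048 -0.041 -0.033 -0.023] peq -0.002
c plan [0.065 0.069 0.072 0.074 0.075 0.075 0.075 0.074 0.07  0.068 0.066 0.065
 0.064 0.063 0.062 0.061 0.061 0.06  0.06  0.06  0.06  0.06  0.06  0.06 ]
v [ 0.05  0.04  0.03  0.02  0.01 -0.   -0.01 -0.01 -0.02 -0.02 -0.02 -0.02
 -0.01 -0.01 -0.01 -0.01 -0.   -0.   -0.   -0.   -0.   -0.    0.    0.  ]
s 0.87 c,v at end 0.06 -0.053
s 1.13 c,v at end 0.084 0.022
dy(mm) [3.0, 2.1, 1.1, 0.3, -0.3, -0.8, -1.1, -1.2]
dz(mm) [-0.1, -0.1, -0.0, -0.0, 0.0, 0.0, 0.0, 0.0]
side0.png
sidez.png
t05616.png
t06266.png
t06916.png
t07566.png
t08216.png
t1.png
top0.png
topz.png
w1.png
wrist0.png
```

Call:
carry_out(targets=[{"x": 0, "y": 0.003, "z": 0, "ax": 0, "ay": 0, "az": 0, "grip": 0.9}, {"x": 0, "y": 0.0021, "z": 0, "ax": 0, "ay": 0, "az": 0, "grip": 0.9}, {"x": 0, "y": 0.0012, "z": 0, "ax": 0, "ay": 0, "az": 0, "grip": 0.9}, {"x": 0, "y": 0.0003, "z": 0, "ax": 0, "ay": 0, "az": 0, "grip": 0.9}, {"x": 0, "y": -0.0003, "z": 0, "ax": 0, "ay": 0, "az": 0, "grip": 0.9}, {"x": 0, "y": -0.0007, "z": 0, "ax": 0, "ay": 0, "az": 0, "grip": 0.9}])

```text
time_s: 8.72
tool_pos: [0.4595, -0.0006, 0.4651]
ee_rot: [0.708, -0.007, 0.706, 0.007]
ft_force: [-1.1, -2.6, 8.8]
width: 0.243
```

```bash
python3 plan.py --n 6 --m 3 --off -0.025 --ct .06
```

```text
[ 8.7167  0.0941 -0.0424]
[ 8.7667  0.0952 -0.0417]
[ 8.8167  0.0975 -0.042 ]
now 8.867 p -0.0421 tcp [ 0.4595 -0.0007  0.4651] F [-1.4 -4.2  9.4]
est c 0.0988 v 0.0286 resid(mrad) [-0.2  0.4 -0.2] prior v None c None
p plan [-0.068 -0.082 -0.085 -0.08  -0.068 -0.052] peq -0.007
c plan [0.101 0.102 0.102 0.101 0.099 0.097 0.086 0.082 0.078 0.074 0.071 0.068
 0.065 0.063 0.062 0.061 0.061 0.06  0.06  0.06  0.06  0.06  0.06  0.06 ]
v [ 0.02  0.01 -0.   -0.02 -0.03 -0.04 -0.05 -0.05 -0.05 -0.04 -0.04 -0.03
 -0.03 -0.02 -0.01 -0.01 -0.01 -0.   -0.   -0.    0.    0.    0.    0.  ]
s 0.87 c,v at end 0.086 -0.079
s 1.13 c,v at end 0.105 -0.001
dy(mm) [3.1, 1.7, 0.4, -0.7, -1.4, -1.9]
dz(mm) [-0.4, -0.1, -0.0, 0.1, 0.1, 0.1]
```

View pics/t08216.png

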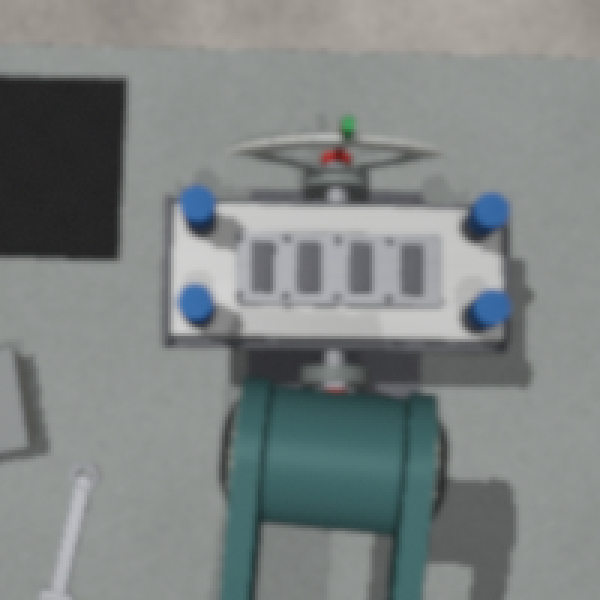

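```bash
cat > ident.py <<'E'
import json,numpy as np
from scipy.optimize import least_squares
L=np.array([json.loads(l) for l in open("log.jsonl")]); 
segs=json.load(open("segs.json"))  # [t0, y0_tcp, rows_mm]
L=L[L[:,0]>6.0]
def pt(lag):
    T=[];Y=[]
    for t0,y0,r in segs:
        T.append(t0+ (lag if r else 0));Y.append(y0)
        y=y0
        for i,d in enumerate(r): y+=d/1e3; T.append(t0+(i+1)/12+lag);Y.append(y)
    return np.array(T),np.arcsin((-.0057-np.array(Y))/.12)
def sim(x,lag=.02,t0=None):
    s,off,c,v=x; T,P=pt(lag); k=3/s; h=.005; ts=np.arange(L[0,0],L[-1,0]+.011,h); p=np.interp(ts+h/2,T,P); o=[]
    for i in range(len(ts)):
        o.append((c,v)); v+=h*(4.6*np.sin(c)-k*(c-p[i]-off)-.24/s*v); c+=h*v
    o=np.array(o); return np.interp(L[:,0],ts,o[:,0]),np.interp(L[:,0],ts,o[:,1]),o[-1]
for lag in (0,.02,.04,.06):
    f=least_squares(lambda x:(sim(x,lag)[0]-L[:,1])/.002,[1,-.02,L[0,1],.25])
    J=np.linalg.inv(f.jac.T@f.jac); print(lag,np.round(f.x,4),"sd",np.round(np.sqrt(np.diag(J))[:2],4),"cost",f.cost, np.round((sim(f.x,lag)[0]-L[:,1])*1e3,1), "end v",sim(f.x,lag)[2])
E
cat > segs.json <<'E'
[[5.617,-0.026,[3,4.1,5,5.4,5.3,4.7]],[6.267,0.0014,[0.5,0.5,0.3,0.2,0,-0.2]],[6.917,0.0023,[-6,-4.5,-2,-0.5,0.3,1]],[7.567,-0.009,[0.1,0.3,0.6,0.7,0.7,0.7]],[8.217,-0.0061,[3,2.1,1.2,0.3,-0.3,-0.7]],[8.867,-0.0007,[]]]
E
python3 ident.py
```

```text
0 [ 0.9167 -0.0078 -0.064   0.224 ] sd [0.0549 0.0027] cost 5.641712637268412 [-1.2  0.3 -2.   3.   2.4  2.9 -0.7 -1.  -0.7 -2.8 -1.8 -0.9  0.2  1.2
  1. ] end v [0.09891935 0.03937906]
0.02 [ 0.9239 -0.0078 -0.0644  0.2247] sd [0.057  0.0028] cost 10.094504558421804 [-1.5  0.  -2.2  3.8  3.3  3.9 -0.5 -1.  -0.8 -3.8 -2.8 -1.9  0.4  1.6
  1.6] end v [0.09953752 0.04318391]
0.04 [ 0.9452 -0.0085 -0.0646  0.2242] sd [0.061 0.003] cost 15.708720649249928 [-1.8 -0.3 -2.5  4.3  4.   4.8 -0.1 -0.7 -0.6 -4.8 -3.9 -3.1  0.5  2.
  2.2] end v [0.10024864 0.04884608]
0.06 [ 0.9814 -0.0098 -0.0648  0.2226] sd [0.0671 0.0033] cost 22.139885272838093 [-2.  -0.5 -2.7  4.7  4.5  5.4  0.5 -0.2 -0.3 -5.9 -5.1 -4.3  0.6  2.4
  2.9] end v [0.10099979 0.05602313]
```

Call:
carry_out(targets=[{"x": 0, "y": 0.0063, "z": -0.0003, "ax": 0, "ay": 0, "az": 0, "grip": 0.9}, {"x": 0, "y": 0.0024, "z": -0.0001, "ax": 0, "ay": 0, "az": 0, "grip": 0.9}, {"x": 0, "y": 0, "z": 0, "ax": 0, "ay": 0, "az": 0, "grip": 0.9}, {"x": 0, "y": -0.0012, "z": 0.0001, "ax": 0, "ay": 0, "az": 0, "grip": 0.9}, {"x": 0, "y": -0.0018, "z": 0.0001, "ax": 0, "ay": 0, "az": 0, "grip": 0.9}, {"x": 0, "y": -0.0024, "z": 0.0001, "ax": 0, "ay": 0, "az": 0, "grip": 0.9}])

```text
time_s: 9.37
tool_pos: [0.4596, 0.0031, 0.4645]
ee_rot: [0.708, -0.007, 0.706, 0.008]
ft_force: [1.5, 5.7, 7.7]
width: 0.245
```

```bash
cat > edit.py <<'E'
s=open("plan.py").read()
a=s.index("# state at first"); b=s.index("H=24")
new='''
segs=json.load(open("segs.json")); segs[-1][2]=json.loads(a.rows); segs.append([tn,float(o["tool_pos"][1]),[]]); json.dump(segs,open("segs.json","w"))
L=np.array([json.loads(l) for l in open("log.jsonl")]); L=L[L[:,0]>max(6.0,tn-a.win)]
TT=[];YY=[]
for t0,y0,r in segs:
    TT.append(t0);YY.append(y0);yy=y0
    for i,d in enumerate(r): yy+=d/1e3; TT.append(t0+(i+1)/12); YY.append(yy)
PP=np.arcsin((YH0-np.array(YY))/.12)
def sim(x):
    s,off,c,v=x; k=3/s; h=.005; ts=np.arange(L[0,0],tn+h/2,h); p=np.interp(ts+h/2,TT,PP); C=[]
    for i in range(len(ts)):
        C.append(c); v1=v; v+=h*(4.6*np.sin(c)-k*(c-p[i]-off)-.24/s*v)
        if i<len(ts)-1: c+=h*v
    return np.interp(L[:,0],ts,C),c,v1
f=least_squares(lambda x:np.r_[(sim(x)[0]-L[:,1])/.002,(x[0]-.95)/.08,(x[1]+.008)/.015],[.95,-.008,L[0,1],(L[2,1]-L[0,1])/.1])
r_,c,v=sim(f.x); a.s,a.off=f.x[:2]
print("s %.3f off %.4f est c %.4f v %.4f resid(mrad)"%(a.s,a.off,c,v),np.round((r_-L[:,1])[-9:]*1e3,1))
'''
s=s[:a]+new+s[b:]
s=s.replace('ap.add_argument("--m"','ap.add_argument("--rows",default="[]"); ap.add_argument("--win",type=float,default=2.6); ap.add_argument("--m"')
open("plan2.py","w").write(s)
E
python3 edit.py; python3 plan2.py --n 6 --m 3 --ct .06 --rows "[6.3,2.4,0,-1.2,-1.8,-2.4]"
```

```text
[ 9.3667  0.0837 -0.0731]
[ 9.4167  0.0774 -0.071 ]
[ 9.4667  0.0765 -0.0714]
now 9.517 p -0.0717 tcp [0.4596 0.0029 0.4646] F [0.5 1.5 7.5]
s 0.905 off -0.0107 est c 0.0696 v -0.1057 resid(mrad) [-0.7  0.2  1.1 -0.5  0.1 -0.6  0.2  2.1 -1.8]
p plan [-0.008  0.037  0.064  0.075  0.074  0.063] peq -0.012
c plan [0.06  0.052 0.044 0.038 0.034 0.032 0.034 0.037 0.04  0.044 0.047 0.05
 0.053 0.055 0.057 0.058 0.059 0.06  0.06  0.06  0.06  0.06  0.06  0.06 ]
v [-0.11 -0.1  -0.08 -0.06 -0.04 -0.02  0.03  0.04  0.04  0.04  0.04  0.04
  0.03  0.02  0.02  0.01  0.01  0.    0.    0.    0.   -0.   -0.   -0.  ]
s 0.87 c,v at end 0.031 -0.018
s 1.13 c,v at end 0.035 -0.013
dy(mm) [-7.6, -5.5, -3.2, -1.3, 0.2, 1.3]
dz(mm) [0.4, -0.1, -0.2, -0.1, 0.0, 0.1]
```

Good fit; executing the plan.

Call:
carry_out(targets=[{"x": 0, "y": -0.0076, "z": 0.0002, "ax": 0, "ay": 0, "az": 0, "grip": 0.9}, {"x": 0, "y": -0.0055, "z": 0, "ax": 0, "ay": 0, "az": 0, "grip": 0.9}, {"x": 0, "y": -0.0032, "z": -0.0001, "ax": 0, "ay": 0, "az": 0, "grip": 0.9}, {"x": 0, "y": -0.0012, "z": -0.0001, "ax": 0, "ay": 0, "az": 0, "grip": 0.9}, {"x": 0, "y": 0.0004, "z": 0, "ax": 0, "ay": 0, "az": 0, "grip": 0.9}, {"x": 0, "y": 0.0015, "z": 0.0001, "ax": 0, "ay": 0, "az": 0, "grip": 0.9}])

```text
time_s: 10.02
tool_pos: [0.4597, -0.0129, 0.4644]
ee_rot: [0.708, -0.007, 0.706, 0.007]
ft_force: [1.2, -3.2, 5.3]
width: 0.247
```

```bash
python3 plan2.py --n 6 --m 3 --ct .06 --rows "[-7.6,-5.5,-3.2,-1.2,0.4,1.5]"
```

```text
[10.0167  0.0526  0.0602]
[10.0667  0.0511  0.0586]
[10.1167  0.0565  0.0588]
now 10.167 p 0.0589 tcp [ 0.4597 -0.0128  0.4645] F [ 1.1 -0.6  5.4]
s 0.804 off 0.0128 est c 0.0586 v 0.0779 resid(mrad) [-2.8 -2.  -2.4  2.2  4.6  1.2 -2.4  1.1 -1.4]
p plan [-0.009 -0.058 -0.088 -0.101 -0.1   -0.09 ] peq -0.027
c plan [0.066 0.074 0.08  0.085 0.089 0.09  0.087 0.083 0.079 0.075 0.072 0.069
 0.066 0.064 0.062 0.061 0.061 0.06  0.06  0.06  0.06  0.06  0.06  0.06 ]
v [ 0.09  0.09  0.07  0.05  0.03  0.01 -0.04 -0.04 -0.05 -0.05 -0.04 -0.04
 -0.03 -0.02 -0.02 -0.01 -0.01 -0.   -0.   -0.    0.    0.    0.    0.  ]
s 0.87 c,v at end 0.094 0.028
s 1.13 c,v at end 0.104 0.082
dy(mm) [8.2, 5.9, 3.5, 1.5, -0.0, -1.2]
dz(mm) [0.5, -0.2, -0.3, -0.1, 0.0, 0.1]
```

Call:
carry_out(targets=[{"x": 0, "y": 0.008, "z": 0.0003, "ax": 0, "ay": 0, "az": 0, "grip": 0.9}, {"x": 0, "y": 0.005, "z": 0, "ax": 0, "ay": 0, "az": 0, "grip": 0.9}, {"x": 0, "y": 0.003, "z": -0.0001, "ax": 0, "ay": 0, "az": 0, "grip": 0.9}, {"x": 0, "y": 0.001, "z": -0.0001, "ax": 0, "ay": 0, "az": 0, "grip": 0.9}, {"x": 0, "y": -0.0002, "z": 0, "ax": 0, "ay": 0, "az": 0, "grip": 0.9}])

```text
time_s: 10.58
tool_pos: [0.4595, 0.0041, 0.4649]
ee_rot: [0.708, -0.007, 0.706, 0.007]
ft_force: [-0.2, 0.3, 8.9]
width: 0.239
```

```bash
python3 plan2.py --n 5 --m 3 --ct .06 --rows "[8,5,3,1,-0.2]"
```

```text
[10.5833  0.0691 -0.0818]
[10.6333  0.0686 -0.0816]
[10.6833  0.0668 -0.0815]
now 10.733 p -0.0813 tcp [0.4595 0.004  0.4649] F [-0.3 -0.4  9.4]
s 0.001 off 0.1184 est c 0.2471 v 83.3637 resid(mrad) [-71.9 -60.4 -58.1  66.8  59.8  47.1  30.8  34.3  40.5]
p plan [-0.081 -0.08  -0.079 -0.078 -0.077] peq -0.058
c plan [1.51875770e+004 3.63201532e+008 8.68566840e+012 2.07710676e+017
 4.96723139e+021 9.63728456e+033 2.30467684e+038 5.51144670e+042
 1.31801753e+047 3.15193141e+051 7.53758690e+055 1.80255243e+060
 4.31065712e+064 1.03085849e+069 2.46521400e+073 5.89535822e+077
 1.40982684e+082 3.37148589e+086 8.06263352e+090 1.92811305e+095
 4.61092509e+099 1.10266513e+104 2.63693372e+108 6.30601192e+112]
v [1.85990538e+006 4.44780653e+010 1.06365666e+015 2.54364814e+019
 6.08292706e+023 1.18019198e+036 2.82233301e+040 6.74937920e+044
 1.61405899e+049 3.85989042e+053 9.23061313e+057 2.20742584e+062
 5.27887886e+066 1.26240082e+071 3.01892861e+075 7.21952154e+079
 1.72648969e+084 4.12875928e+088 9.87359108e+092 2.36118878e+097
 5.64659038e+101 1.35033603e+106 3.22921849e+110 7.72241264e+114]
s 0.87 c,v at end 29.799 52.626
s 1.13 c,v at end 30.933 59.056
dy(mm) [0.0, -0.1, -0.1, -0.1, -0.1]
dz(mm) [-0.3, 0.0, 0.0, 0.0, 0.0]
  cost_new = 0.5 * np.dot(f_new, f_new)
plan2.py:30: RuntimeWarning: overflow encountered in scalar multiply
  C.append(c); v1=v; v+=h*(4.6*np.sin(c)-k*(c-p[i]-off)-.24/s*v)
plan2.py:30: RuntimeWarning: invalid value encountered in sin
  C.append(c); v1=v; v+=h*(4.6*np.sin(c)-k*(c-p[i]-off)-.24/s*v)
  sqnorm = x.dot(x)
  alpha = max(0.001 * alpha_upper, (alpha_lower * alpha_upper)**0.5)
  phi_prime = -np.sum(suf ** 2 / denom**3) / p_norm
  phi_prime = -np.sum(suf ** 2 / denom**3) / p_norm
```

```bash
python3 - <<'E'
s=open("plan2.py").read()
s=s.replace('(L[2,1]-L[0,1])/.1])','(L[2,1]-L[0,1])/.1],bounds=([.85,-.05,-1,-1],[1.15,.03,1,1]))')
s=s.replace('default=2.6','default=1.6')
s=s.replace("(x[0]-.95)/.08","(x[0]-.95)/.04").replace("(x[1]+.008)/.015","(x[1]+.008)/.006")
s=s.replace("out,img=meas(a.m)","out,img=meas(a.m) if not a.off_line else ([[0,0,0]],np.zeros((400,640,3),np.uint8))")
s=s.replace('ap.add_argument("--rows"','ap.add_argument("--off_line",action="store_true"); ap.add_argument("--rows"')
s=s.replace('segs[-1][2]=json','\nif not a.off_line: segs[-1][2]=json')
open("plan2.py","w").write(s)
E
for w in 0.7 1.3 1.9; do python3 plan2.py --n 6 --m 3 --ct .06 --off_line --win $w; done
```

```text
s 0.944 off -0.0093 est c 0.0663 v -0.0292 resid(mrad) [ 2.1 -2.3 -0.4 -0.2  0.7]
p plan [-0.044 -0.016  0.003  0.014  0.018  0.017] peq -0.018
c plan [0.063 0.06  0.056 0.054 0.051 0.05  0.049 0.05  0.051 0.053 0.054 0.055
 0.057 0.058 0.058 0.059 0.059 0.06  0.06  0.06  0.06  0.06  0.06  0.06 ]
v [-0.04 -0.04 -0.04 -0.03 -0.02 -0.01  0.01  0.01  0.02  0.02  0.02  0.01
  0.01  0.01  0.01  0.01  0.    0.    0.    0.    0.    0.    0.   -0.  ]
s 0.87 c,v at end 0.047 -0.024
s 1.13 c,v at end 0.056 0.006
dy(mm) [-4.4, -3.4, -2.3, -1.3, -0.5, 0.1]
dz(mm) [-0.0, 0.1, 0.0, -0.0, -0.0, 0.0]
s 0.931 off -0.0155 est c 0.0659 v -0.0372 resid(mrad) [ 0.6 -0.8  1.5 -2.5  0.1  0.   0.7]
p plan [-0.037 -0.004  0.018  0.03   0.034  0.032] peq -0.010
c plan [0.062 0.058 0.054 0.051 0.048 0.046 0.046 0.048 0.049 0.051 0.053 0.054
 0.056 0.057 0.058 0.059 0.059 0.06  0.06  0.06  0.06  0.06  0.06  0.06 ]
v [-0.05 -0.05 -0.05 -0.04 -0.03 -0.01  0.01  0.02  0.02  0.02  0.02  0.02
  0.02  0.01  0.01  0.01  0.01  0.    0.    0.    0.    0.   -0.   -0.  ]
s 0.87 c,v at end 0.044 -0.022
s 1.13 c,v at end 0.053 0.005
dy(mm) [-5.3, -4.0, -2.6, -1.5, -0.5, 0.3]
dz(mm) [0.0, 0.1, -0.0, -0.0, -0.0, 0.0]
s 0.932 off -0.0157 est c 0.0659 v -0.0371 resid(mrad) [-1.5  2.2  0.1 -0.9  1.4 -2.5  0.1  0.   0.7]
p plan [-0.037 -0.004  0.018  0.03   0.034  0.032] peq -0.010
c plan [0.062 0.058 0.054 0.051 0.048 0.046 0.046 0.048 0.049 0.051 0.053 0.054
 0.056 0.057 0.058 0.059 0.059 0.06  0.06  0.06  0.06  0.06  0.06  0.06 ]
v [-0.05 -0.05 -0.05 -0.04 -0.03 -0.01  0.01  0.02  0.02  0.02  0.02  0.02
  0.02  0.01  0.01  0.01  0.01  0.    0.    0.    0.    0.   -0.   -0.  ]
s 0.87 c,v at end 0.044 -0.022
s 1.13 c,v at end 0.053 0.004
dy(mm) [-5.3, -4.0, -2.6, -1.5, -0.5, 0.3]
dz(mm) [0.0, 0.1, -0.0, -0.0, -0.0, 0.0]
```

Call:
carry_out(targets=[{"x": 0, "y": -0.0046, "z": 0, "ax": 0, "ay": 0, "az": 0, "grip": 0.9}, {"x": 0, "y": -0.0036, "z": 0.0001, "ax": 0, "ay": 0, "az": 0, "grip": 0.9}, {"x": 0, "y": -0.0024, "z": 0, "ax": 0, "ay": 0, "az": 0, "grip": 0.9}, {"x": 0, "y": -0.0014, "z": 0, "ax": 0, "ay": 0, "az": 0, "grip": 0.9}, {"x": 0, "y": -0.0004, "z": 0, "ax": 0, "ay": 0, "az": 0, "grip": 0.9}, {"x": 0, "y": 0.0002, "z": 0, "ax": 0, "ay": 0, "az": 0, "grip": 0.9}])

```text
time_s: 11.23
tool_pos: [0.4596, -0.0078, 0.4652]
ee_rot: [0.708, -0.007, 0.706, 0.008]
ft_force: [0.1, 3.2, 10.7]
width: 0.242
```

```bash
python3 plan2.py --n 6 --m 3 --ct .06 --rows "[-4.6,-3.6,-2.4,-1.4,-0.4,0.2]"
```

```text
[11.2333  0.0469  0.0177]
[11.2833  0.0477  0.0178]
[11.3333  0.0482  0.0176]
now 11.383 p 0.0177 tcp [ 0.4596 -0.0078  0.4652] F [ 0.4  5.1 10.2]
s 0.936 off -0.0101 est c 0.0471 v -0.0005 resid(mrad) [ 0.2  2.1 -2.2 -0.5 -0.4  0.5  1.3 -0.  -0.9]
p plan [ 0.011  0.005 -0.001 -0.007 -0.012 -0.016] peq -0.016
c plan [0.047 0.048 0.049 0.051 0.052 0.053 0.056 0.057 0.058 0.059 0.059 0.06
 0.06  0.06  0.06  0.06  0.06  0.06  0.06  0.06  0.06  0.06  0.06  0.06 ]
v [ 0.01  0.01  0.01  0.02  0.02  0.02  0.01  0.01  0.01  0.01  0.01  0.
  0.    0.    0.    0.   -0.   -0.   -0.   -0.   -0.   -0.   -0.    0.  ]
s 0.87 c,v at end 0.052 0.008
s 1.13 c,v at end 0.057 0.033
dy(mm) [0.8, 0.8, 0.7, 0.7, 0.6, 0.5]
dz(mm) [-0.2, 0.0, 0.0, -0.0, -0.0, -0.0]
```

Call:
carry_out(targets=[{"x": 0, "y": 0.001, "z": 0, "ax": 0, "ay": 0, "az": 0, "grip": 0.9}, {"x": 0, "y": 0.0009, "z": 0, "ax": 0, "ay": 0, "az": 0, "grip": 0.9}, {"x": 0, "y": 0.0008, "z": 0, "ax": 0, "ay": 0, "az": 0, "grip": 0.9}, {"x": 0, "y": 0.0007, "z": 0, "ax": 0, "ay": 0, "az": 0, "grip": 0.9}, {"x": 0, "y": 0.0006, "z": 0, "ax": 0, "ay": 0, "az": 0, "grip": 0.9}, {"x": 0, "y": 0.0005, "z": 0, "ax": 0, "ay": 0, "az": 0, "grip": 0.9}])

```text
time_s: 11.88
tool_pos: [0.4595, -0.0037, 0.4652]
ee_rot: [0.708, -0.007, 0.706, 0.007]
ft_force: [-0.3, -2.3, 10.6]
width: 0.24
```

```bash
python3 plan2.py --n 6 --m 3 --ct .06 --rows "[1,0.9,0.8,0.7,0.6,0.5]"
```

```text
[11.8833  0.05   -0.0169]
[11.9333  0.0495 -0.0172]
[11.9833  0.0518 -0.0169]
now 12.033 p -0.017 tcp [ 0.4595 -0.0037  0.4652] F [-1.2 -1.9 10.2]
s 0.944 off -0.0111 est c 0.0511 v 0.0041 resid(mrad) [-0.2 -0.2  0.7  1.  -0.5 -1.5  0.3  1.2 -0.9]
p plan [-0.012 -0.009 -0.007 -0.007 -0.008 -0.01 ] peq -0.016
c plan [0.051 0.052 0.052 0.053 0.053 0.054 0.056 0.056 0.057 0.058 0.058 0.059
 0.059 0.059 0.06  0.06  0.06  0.06  0.06  0.06  0.06  0.06  0.06  0.06 ]
v [ 0.    0.    0.    0.01  0.01  0.01  0.01  0.01  0.01  0.01  0.01  0.01
  0.    0.    0.    0.    0.    0.    0.    0.   -0.   -0.   -0.   -0.  ]
s 0.87 c,v at end 0.051 -0.002
s 1.13 c,v at end 0.059 0.028
dy(mm) [-0.6, -0.4, -0.2, 0.0, 0.1, 0.2]
dz(mm) [-0.2, 0.0, 0.0, -0.0, -0.0, -0.0]
```

Steady. A longer move now.

Call:
carry_out(targets=[{"x": 0, "y": -0.0006, "z": -0.0001, "ax": 0, "ay": 0, "az": 0, "grip": 0.9}, {"x": 0, "y": -0.0004, "z": 0, "ax": 0, "ay": 0, "az": 0, "grip": 0.9}, {"x": 0, "y": -0.0002, "z": 0, "ax": 0, "ay": 0, "az": 0, "grip": 0.9}, {"x": 0, "y": 0, "z": 0, "ax": 0, "ay": 0, "az": 0, "grip": 0.9}, {"x": 0, "y": 0.0001, "z": 0, "ax": 0, "ay": 0, "az": 0, "grip": 0.9}, {"x": 0, "y": 0.0002, "z": 0, "ax": 0, "ay": 0, "az": 0, "grip": 0.9}, {"x": 0, "y": 0.0002, "z": 0, "ax": 0, "ay": 0, "az": 0, "grip": 0.9}])

```text
time_s: 12.62
tool_pos: [0.4595, -0.0043, 0.4652]
ee_rot: [0.708, -0.007, 0.706, 0.007]
ft_force: [-0.5, -1.7, 11.2]
width: 0.243
```

```bash
python3 plan2.py --n 8 --m 3 --ct .06 --rows "[-0.6,-0.4,-0.2,0,0.1,0.2,0.2]"; ls pics|tail -5
python3 - <<'E'
import cv2,glob
f=sorted(glob.glob("pics/t1[0-9]*.png"))[-1]; im=cv2.imread(f); cv2.imwrite("pics/zz1.png",cv2.resize(im[80:220,230:440],None,fx=3.5,fy=3.5,interpolation=cv2.INTER_CUBIC)); print(f)
E
```

```text
[ 1.26167e+01  5.45000e-02 -1.14000e-02]
[ 1.26667e+01  5.21000e-02 -1.17000e-02]
[ 1.27167e+01  5.49000e-02 -1.14000e-02]
now 12.767 p -0.0114 tcp [ 0.4595 -0.0043  0.4652] F [-0.6  0.4 11.8]
s 0.941 off -0.0110 est c 0.0546 v 0.0078 resid(mrad) [ 1.3 -0.2 -1.2  0.1  1.  -1.2 -0.9  1.7 -0.7]
p plan [-0.013 -0.014 -0.015 -0.016 -0.017 -0.017 -0.018 -0.018] peq -0.016
c plan [0.055 0.056 0.057 0.057 0.058 0.058 0.059 0.059 0.06  0.06  0.06  0.06
 0.06  0.06  0.06  0.06  0.06  0.06  0.06  0.06  0.06  0.06  0.06  0.06 ]
v [ 0.01  0.01  0.01  0.01  0.01  0.01  0.    0.    0.    0.    0.    0.
  0.    0.    0.   -0.   -0.   -0.   -0.   -0.   -0.   -0.   -0.    0.  ]
s 0.87 c,v at end 0.054 -0.011
s 1.13 c,v at end 0.069 0.036
dy(mm) [0.2, 0.2, 0.1, 0.1, 0.1, 0.1, 0.0, 0.0]
dz(mm) [-0.2, -0.0, -0.0, -0.0, -0.0, -0.0, -0.0, -0.0]
t12766.png
top0.png
topz.png
w1.png
wrist0.png
pics/t12766.png
```

View pics/zz1.png

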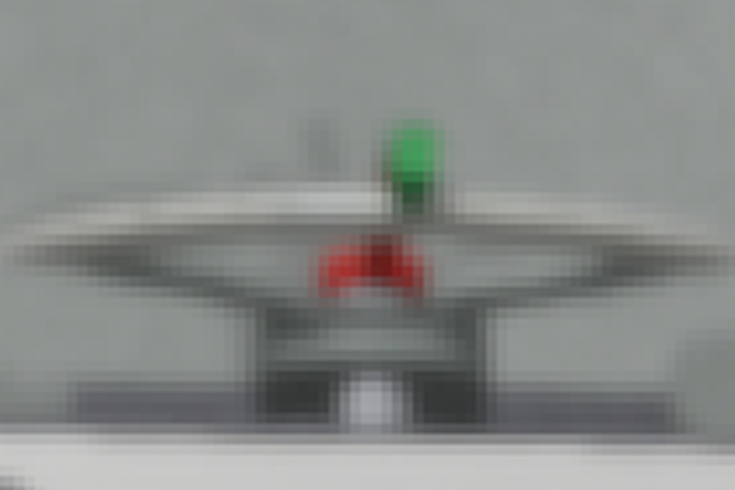

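Call:
carry_out(targets=[{"x": 0, "y": 0.0001, "z": -0.0001, "ax": 0, "ay": 0, "az": 0, "grip": 0.9}, {"x": 0, "y": 0.0002, "z": 0, "ax": 0, "ay": 0, "az": 0, "grip": 0.9}, {"x": 0, "y": 0.0001, "z": 0, "ax": 0, "ay": 0, "az": 0, "grip": 0.9}, {"x": 0, "y": 0.0001, "z": 0, "ax": 0, "ay": 0, "az": 0, "grip": 0.9}, {"x": 0, "y": 0.0001, "z": 0, "ax": 0, "ay": 0, "az": 0, "grip": 0.9}, {"x": 0, "y": 0, "z": 0, "ax": 0, "ay": 0, "az": 0, "grip": 0.9}, {"x": 0, "y": 0, "z": 0, "ax": 0, "ay": 0, "az": 0, "grip": 0.9}, {"x": 0, "y": 0, "z": 0, "ax": 0, "ay": 0, "az": 0, "grip": 0.9}])

```text
time_s: 13.43
tool_pos: [0.4595, -0.0038, 0.4652]
ee_rot: [0.708, -0.007, 0.706, 0.007]
ft_force: [-1.0, -2.0, 12.2]
width: 0.243
```

```bash
python3 plan2.py --n 8 --m 3 --ct .06 --rows "[0.1,0.2,0.1,0.1,0.1,0,0,0]"
```

```text
[13.4333  0.0604 -0.0157]
[13.4833  0.0598 -0.0156]
[13.5333  0.0597 -0.0155]
now 13.583 p -0.0158 tcp [ 0.4595 -0.0038  0.4652] F [-1.2 -2.1 12.6]
s 0.947 off -0.0088 est c 0.0608 v 0.0093 resid(mrad) [-0.8  1.7 -0.8 -0.9  0.1  0.7]
p plan [-0.022 -0.026 -0.028 -0.028 -0.028 -0.026 -0.025 -0.022] peq -0.018
c plan [0.062 0.062 0.063 0.063 0.063 0.063 0.063 0.063 0.062 0.062 0.061 0.061
 0.061 0.061 0.06  0.06  0.06  0.06  0.06  0.06  0.06  0.06  0.06  0.06 ]
v [ 0.01  0.01  0.01  0.    0.   -0.   -0.   -0.   -0.   -0.   -0.   -0.
 -0.   -0.   -0.   -0.   -0.   -0.   -0.   -0.   -0.    0.    0.    0.  ]
s 0.87 c,v at end 0.057 -0.021
s 1.13 c,v at end 0.074 0.032
dy(mm) [0.7, 0.5, 0.3, 0.1, -0.1, -0.2, -0.2, -0.3]
dz(mm) [-0.2, -0.0, -0.0, -0.0, 0.0, 0.0, 0.0, 0.0]
```

Call:
carry_out(targets=[{"x": 0, "y": 0.0006, "z": 0.0002, "ax": 0, "ay": 0, "az": 0, "grip": 0.9}, {"x": 0, "y": 0.0004, "z": 0, "ax": 0, "ay": 0, "az": 0, "grip": 0.9}, {"x": 0, "y": 0.0002, "z": 0, "ax": 0, "ay": 0, "az": 0, "grip": 0.9}, {"x": 0, "y": 0.0001, "z": 0, "ax": 0, "ay": 0, "az": 0, "grip": 0.9}, {"x": 0, "y": 0, "z": 0, "ax": 0, "ay": 0, "az": 0, "grip": 0.9}, {"x": 0, "y": -0.0002, "z": 0, "ax": 0, "ay": 0, "az": 0, "grip": 0.9}, {"x": 0, "y": -0.0002, "z": 0, "ax": 0, "ay": 0, "az": 0, "grip": 0.9}, {"x": 0, "y": -0.0002, "z": 0, "ax": 0, "ay": 0, "az": 0, "grip": 0.9}])

```text
time_s: 14.25
tool_pos: [0.4595, -0.003, 0.4652]
ee_rot: [0.708, -0.007, 0.706, 0.007]
ft_force: [-0.5, 2.4, 9.9]
width: 0.244
```

```bash
python3 plan2.py --n 8 --m 3 --ct .06 --rows "[0.6,0.4,0.2,0.1,0,-0.2,-0.2,-0.2]"
```

```text
[14.25    0.0596 -0.0227]
[14.3     0.0619 -0.0227]
[14.35    0.0603 -0.0228]
now 14.4 p -0.0229 tcp [ 0.4595 -0.003   0.4652] F [-0.3  0.8  9.8]
s 0.954 off -0.0070 est c 0.0603 v -0.0031 resid(mrad) [-0.5  0.2  0.4  1.1 -1.3  0.1]
p plan [-0.021 -0.019 -0.018 -0.018 -0.018 -0.018 -0.019 -0.019] peq -0.021
c plan [0.06  0.06  0.06  0.059 0.059 0.059 0.059 0.059 0.059 0.059 0.06  0.06
 0.06  0.06  0.06  0.06  0.06  0.06  0.06  0.06  0.06  0.06  0.06  0.06 ]
v [-0. -0. -0. -0. -0. -0. -0.  0.  0.  0.  0.  0.  0.  0.  0.  0.  0.  0.
  0.  0.  0.  0. -0. -0.]
s 0.87 c,v at end 0.053 -0.017
s 1.13 c,v at end 0.069 0.03
dy(mm) [-0.3, -0.2, -0.1, -0.1, -0.0, 0.0, 0.1, 0.1]
dz(mm) [-0.2, 0.0, 0.0, 0.0, 0.0, -0.0, -0.0, -0.0]
```

Call:
carry_out(targets=[{"x": 0, "y": -0.0002, "z": 0, "ax": 0, "ay": 0, "az": 0, "grip": 0.9}, {"x": 0, "y": -0.0002, "z": 0, "ax": 0, "ay": 0, "az": 0, "grip": 0.9}, {"x": 0, "y": -0.0001, "z": 0, "ax": 0, "ay": 0, "az": 0, "grip": 0.9}, {"x": 0, "y": 0, "z": 0, "ax": 0, "ay": 0, "az": 0, "grip": 0.9}, {"x": 0, "y": 0, "z": 0, "ax": 0, "ay": 0, "az": 0, "grip": 0.9}, {"x": 0, "y": 0, "z": 0, "ax": 0, "ay": 0, "az": 0, "grip": 0.9}, {"x": 0, "y": 0.0001, "z": 0, "ax": 0, "ay": 0, "az": 0, "grip": 0.9}, {"x": 0, "y": 0.0001, "z": 0, "ax": 0, "ay": 0, "az": 0, "grip": 0.9}, {"x": 0, "y": 0, "z": 0, "ax": 0, "ay": 0, "az": 0, "grip": 0.9}])

```text
time_s: 15.15
tool_pos: [0.4595, -0.0033, 0.4652]
ee_rot: [0.708, -0.007, 0.706, 0.007]
ft_force: [-1.2, 0.5, 9.4]
width: 0.241
```

```bash
python3 plan2.py --n 8 --m 3 --ct .06 --rows "[-0.2,-0.2,-0.1,0,0,0,0.1,0.1,0]"
python3 - <<'E'
import numpy as np
from h import *
p,d=bot.snapshot("side"); cv2.imwrite("pics/sh.png",cv2.resize(p[150:210,340:390],None,fx=10,fy=10,interpolation=cv2.INTER_CUBIC)[:,:,::-1])
for nm,m in (("mark",.06),("mark0",0.)):
    for r,x in ((.15,.1),(.135,.121)):
        X=np.array([.6485,-.005,.19])+np.array([x,.02*x-r*np.sin(m),r*np.cos(m)]); print(nm,r,proj("side",X),proj("top",X))
E
```

```text
[15.15    0.0457 -0.0201]
[15.2     0.0467 -0.02  ]
[15.25    0.0436 -0.02  ]
now 15.3 p -0.0199 tcp [ 0.4595 -0.0033  0.4652] F [-0.9  0.1 10.7]
s 0.945 off -0.0092 est c 0.0430 v -0.0254 resid(mrad) [ 1.6 -1.3 -0.4  0.8 -1.3  0.6]
p plan [ 0.004  0.02   0.028  0.029  0.024  0.017  0.007 -0.004] peq -0.018
c plan [0.041 0.039 0.038 0.038 0.038 0.039 0.041 0.043 0.049 0.051 0.053 0.055
 0.056 0.058 0.058 0.059 0.06  0.06  0.06  0.06  0.06  0.06  0.06  0.06 ]
v [-0.02 -0.02 -0.01  0.    0.01  0.02  0.02  0.02  0.03  0.03  0.02  0.02
  0.02  0.01  0.01  0.01  0.    0.    0.    0.    0.   -0.   -0.   -0.  ]
s 0.87 c,v at end 0.041 0.018
s 1.13 c,v at end 0.047 0.037
dy(mm) [-2.9, -1.9, -0.9, -0.1, 0.5, 0.9, 1.2, 1.2]
dz(mm) [-0.2, -0.0, -0.0, -0.0, 0.0, 0.0, 0.0, 0.0]
mark 0.15 [[365.16579824 170.29792602]] [[335.34942964 138.00132857]]
mark 0.135 [[370.8019618 172.5438388]] [[334.99569199 131.96458292]]
mark0 0.15 [[364.60554433 168.25763794]] [[332.0641893  137.89367391]]
mark0 0.135 [[370.28100316 170.7192568 ]] [[332.08190567 131.86812926]]
```

View pics/sh.png

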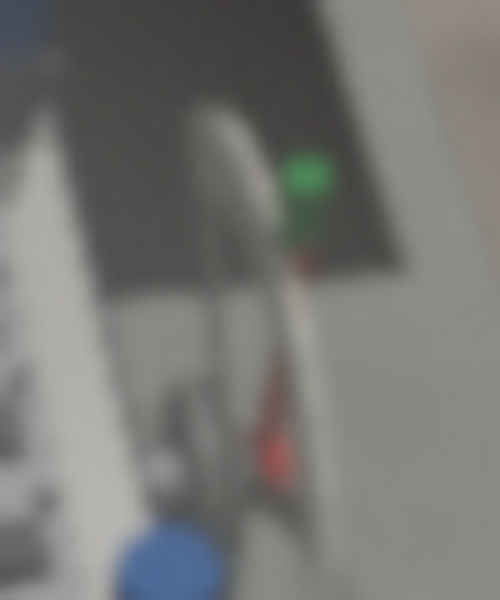

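```bash
python3 plan2.py --n 9 --m 3 --ct -0.28 --vmax 0.2 --off_line
```

```text
s 0.945 off -0.0092 est c 0.0417 v -0.0267 resid(mrad) [ 1.6 -1.3 -0.4  0.8 -1.3  0.6]
p plan [-0.131 -0.132 -0.11  -0.088 -0.068 -0.048 -0.029 -0.01  -0.002] peq 0.130
c plan [ 0.039  0.034  0.026  0.016  0.005 -0.008 -0.022 -0.037 -0.052 -0.097
 -0.114 -0.129 -0.145 -0.159 -0.172 -0.183 -0.192 -0.2   -0.205 -0.207
 -0.207 -0.206 -0.205 -0.203]
v [-0.04 -0.08 -0.1  -0.13 -0.15 -0.16 -0.17 -0.18 -0.18 -0.2  -0.19 -0.19
 -0.18 -0.16 -0.15 -0.13 -0.1  -0.08 -0.04 -0.01  0.01  0.02  0.02  0.01]
s 0.87 c,v at end -0.061 -0.2
s 1.13 c,v at end -0.034 -0.15
dy(mm) [13.3, 0.2, -2.7, -2.6, -2.5, -2.4, -2.3, -2.2, -1.0]
dz(mm) [-1.2, -0.0, 0.3, 0.3, 0.2, 0.1, 0.1, 0.0, 0.0]
```

Call:
carry_out(targets=[{"x": 0, "y": 0.009, "z": -0.0004, "ax": 0, "ay": 0, "az": 0, "grip": 0.9}, {"x": 0, "y": 0.0045, "z": -0.0004, "ax": 0, "ay": 0, "az": 0, "grip": 0.9}, {"x": 0, "y": -0.002, "z": 0.0002, "ax": 0, "ay": 0, "az": 0, "grip": 0.9}, {"x": 0, "y": -0.0026, "z": 0.0002, "ax": 0, "ay": 0, "az": 0, "grip": 0.9}, {"x": 0, "y": -0.0025, "z": 0.0002, "ax": 0, "ay": 0, "az": 0, "grip": 0.9}, {"x": 0, "y": -0.0025, "z": 0.0001, "ax": 0, "ay": 0, "az": 0, "grip": 0.9}, {"x": 0, "y": -0.0025, "z": 0.0001, "ax": 0, "ay": 0, "az": 0, "grip": 0.9}, {"x": 0, "y": -0.0022, "z": 0, "ax": 0, "ay": 0, "az": 0, "grip": 0.9}])

```text
time_s: 16.02
tool_pos: [0.4596, -0.0037, 0.4651]
ee_rot: [0.708, -0.007, 0.706, 0.008]
ft_force: [1.7, 7.3, 8.8]
width: 0.24
```

```bash
python3 plan2.py --n 8 --m 2 --ct -0.28 --vmax 0.2 --rows "[9,4.5,-2,-2.6,-2.5,-2.5,-2.5,-2.2]"
```

```text
[16.0167 -0.0483 -0.0163]
[ 1.60667e+01 -6.04000e-02 -1.45000e-02]
now 16.117 p -0.0149 tcp [ 0.4596 -0.0039  0.4651] F [0.8 4.4 9.3]
s 0.945 off -0.0095 est c -0.0690 v -0.2035 resid(mrad) [ 1.3 -1.4 -0.  -1.2  1.2]
p plan [0.039 0.054 0.054 0.055 0.064 0.078 0.095 0.112] peq 0.130
c plan [-0.086 -0.103 -0.12  -0.137 -0.154 -0.17  -0.187 -0.203 -0.236 -0.25
 -0.263 -0.273 -0.274 -0.275 -0.276 -0.277 -0.277 -0.278 -0.278 -0.279
 -0.279 -0.28  -0.28  -0.28 ]
v [-0.21 -0.2  -0.2  -0.2  -0.2  -0.2  -0.19 -0.19 -0.17 -0.16 -0.15 -0.06
 -0.01 -0.01 -0.01 -0.01 -0.01 -0.01 -0.01 -0.01 -0.   -0.   -0.   -0.  ]
s 0.87 c,v at end -0.192 -0.151
s 1.13 c,v at end -0.223 -0.261
dy(mm) [-6.4, -1.8, 0.0, -0.2, -1.1, -1.7, -2.0, -2.1]
dz(mm) [-0.2, -0.1, 0.0, -0.0, -0.1, -0.1, -0.2, -0.2]
```

Call:
carry_out(targets=[{"x": 0, "y": -0.0055, "z": 0, "ax": 0, "ay": 0, "az": 0, "grip": 0.9}, {"x": 0, "y": -0.0026, "z": -0.0001, "ax": 0, "ay": 0, "az": 0, "grip": 0.9}, {"x": 0, "y": 0, "z": 0, "ax": 0, "ay": 0, "az": 0, "grip": 0.9}, {"x": 0, "y": -0.0004, "z": 0, "ax": 0, "ay": 0, "az": 0, "grip": 0.9}, {"x": 0, "y": -0.0011, "z": -0.0001, "ax": 0, "ay": 0, "az": 0, "grip": 0.9}, {"x": 0, "y": -0.0017, "z": -0.0001, "ax": 0, "ay": 0, "az": 0, "grip": 0.9}, {"x": 0, "y": -0.002, "z": -0.0002, "ax": 0, "ay": 0, "az": 0, "grip": 0.9}, {"x": 0, "y": -0.002, "z": -0.0002, "ax": 0, "ay": 0, "az": 0, "grip": 0.9}])

```text
time_s: 16.78
tool_pos: [0.4597, -0.019, 0.464]
ee_rot: [0.708, -0.007, 0.706, 0.008]
ft_force: [3.9, 7.5, 6.7]
width: 0.241
```

```bash
python3 plan2.py --n 8 --m 2 --ct -0.29 --vmax 0.2 --rows "[-5.5,-2.6,0,-0.4,-1.1,-1.7,-2,-2]"
```

```text
[16.7833 -0.1968  0.1113]
[16.8333 -0.2036  0.1131]
now 16.883 p 0.1126 tcp [ 0.4597 -0.0192  0.464 ] F [2.9 4.3 6.1]Traceback (most recent call last):
  File "plan2.py", line 34, in <module>
    f=least_squares(lambda x:np.r_[(sim(x)[0]-L[:,1])/.002,(x[0]-.95)/.04,(x[1]+.008)/.006],[.95,-.008,L[0,1],(L[2,1]-L[0,1])/.1],bounds=([.85,-.05,-1,-1],[1.15,.03,1,1]))
    return func(*args, **kwargs)
    raise ValueError("Initial guess is outside of provided bounds")
ValueError: Initial guess is outside of provided bounds
```

Call:
carry_out(targets=[{"x": 0, "y": 0, "z": 0, "ax": 0, "ay": 0, "az": 0, "grip": 0.9}, {"x": 0, "y": 0, "z": 0, "ax": 0, "ay": 0, "az": 0, "grip": 0.9}, {"x": 0, "y": 0, "z": 0, "ax": 0, "ay": 0, "az": 0, "grip": 0.9}, {"x": 0, "y": 0, "z": 0, "ax": 0, "ay": 0, "az": 0, "grip": 0.9}, {"x": 0, "y": 0, "z": 0, "ax": 0, "ay": 0, "az": 0, "grip": 0.9}, {"x": 0, "y": 0.0005, "z": 0, "ax": 0, "ay": 0, "az": 0, "grip": 0.9}, {"x": 0, "y": 0.001, "z": 0.0001, "ax": 0, "ay": 0, "az": 0, "grip": 0.9}, {"x": 0, "y": 0.0015, "z": 0.0002, "ax": 0, "ay": 0, "az": 0, "grip": 0.9}, {"x": 0, "y": 0.002, "z": 0.0002, "ax": 0, "ay": 0, "az": 0, "grip": 0.9}, {"x": 0, "y": 0.002, "z": 0.0002, "ax": 0, "ay": 0, "az": 0, "grip": 0.9}, {"x": 0, "y": 0.002, "z": 0.0001, "ax": 0, "ay": 0, "az": 0, "grip": 0.9}, {"x": 0, "y": 0.002, "z": 0, "ax": 0, "ay": 0, "az": 0, "grip": 0.9}, {"x": 0, "y": 0.0015, "z": 0, "ax": 0, "ay": 0, "az": 0, "grip": 0.9}, {"x": 0, "y": 0.001, "z": 0, "ax": 0, "ay": 0, "az": 0, "grip": 0.9}])

```text
time_s: 18.05
tool_pos: [0.4596, -0.0062, 0.4651]
ee_rot: [0.708, -0.008, 0.706, 0.006]
ft_force: [1.4, -8.3, 10.0]
width: 0.243
```

```bash
python3 meas.py 3
```

```text
[ 1.805e+01 -4.119e-01  4.400e-03]
[ 1.810e+01 -4.207e-01  3.000e-03]
[ 1.815e+01 -4.227e-01  2.900e-03]
now 18.2 p 0.0028 tcp [ 0.4596 -0.006   0.4649] F [ 1.3 -2.7  8.3]
```

Call:
carry_out(targets=[{"x": 0, "y": 0.001, "z": 0, "ax": 0, "ay": 0, "az": 0, "grip": 0.9}, {"x": 0, "y": 0.0015, "z": 0, "ax": 0, "ay": 0, "az": 0, "grip": 0.9}, {"x": 0, "y": 0.002, "z": 0, "ax": 0, "ay": 0, "az": 0, "grip": 0.9}, {"x": 0, "y": 0.002, "z": -0.0001, "ax": 0, "ay": 0, "az": 0, "grip": 0.9}, {"x": 0, "y": 0.002, "z": -0.0001, "ax": 0, "ay": 0, "az": 0, "grip": 0.9}, {"x": 0, "y": 0.002, "z": -0.0002, "ax": 0, "ay": 0, "az": 0, "grip": 0.9}, {"x": 0, "y": 0.002, "z": -0.0002, "ax": 0, "ay": 0, "az": 0, "grip": 0.9}, {"x": 0, "y": 0.002, "z": -0.0002, "ax": 0, "ay": 0, "az": 0, "grip": 0.9}, {"x": 0, "y": 0.002, "z": -0.0003, "ax": 0, "ay": 0, "az": 0, "grip": 0.9}, {"x": 0, "y": 0.002, "z": -0.0003, "ax": 0, "ay": 0, "az": 0, "grip": 0.9}, {"x": 0, "y": 0.002, "z": -0.0003, "ax": 0, "ay": 0, "az": 0, "grip": 0.9}, {"x": 0, "y": 0.0015, "z": -0.0003, "ax": 0, "ay": 0, "az": 0, "grip": 0.9}, {"x": 0, "y": 0.001, "z": -0.0002, "ax": 0, "ay": 0, "az": 0, "grip": 0.9}, {"x": 0, "y": 0, "z": 0, "ax": 0, "ay": 0, "az": 0, "grip": 0.9}, {"x": 0, "y": 0, "z": 0, "ax": 0, "ay": 0, "az": 0, "grip": 0.9}])

```text
time_s: 19.45
tool_pos: [0.4595, 0.017, 0.4622]
ee_rot: [0.707, -0.007, 0.707, 0.007]
ft_force: [-2.0, -2.3, 6.2]
width: 0.244
```

```bash
python3 meas.py 3
```

```text
[19.45   -0.6186 -0.1899]
[19.5    -0.6177 -0.19  ]
[19.55   -0.6173 -0.1899]
now 19.6 p -0.1899 tcp [0.4595 0.017  0.4622] F [-1.3 -2.7  6.7]
```

Parked (c = -0.618). Open, then retreat straight up.

Call:
carry_out(targets=[{"x": 0, "y": 0, "z": 0, "ax": 0, "ay": 0, "az": 0, "grip": 0.5}, {"x": 0, "y": 0, "z": 0, "ax": 0, "ay": 0, "az": 0, "grip": 0.2}, {"x": 0, "y": 0, "z": 0, "ax": 0, "ay": 0, "az": 0, "grip": 0}, {"x": 0, "y": 0, "z": 0, "ax": 0, "ay": 0, "az": 0, "grip": 0}, {"x": 0, "y": 0, "z": 0, "ax": 0, "ay": 0, "az": 0, "grip": 0}, {"x": 0, "y": 0, "z": 0, "ax": 0, "ay": 0, "az": 0, "grip": 0}, {"x": 0, "y": 0, "z": 0, "ax": 0, "ay": 0, "az": 0, "grip": 0}, {"x": 0, "y": 0, "z": 0.02, "ax": 0, "ay": 0, "az": 0, "grip": 0}, {"x": 0, "y": 0, "z": 0.03, "ax": 0, "ay": 0, "az": 0, "grip": 0}, {"x": 0, "y": 0, "z": 0.03, "ax": 0, "ay": 0, "az": 0, "grip": 0}, {"x": -0.01, "y": 0, "z": 0.03, "ax": 0, "ay": 0, "az": 0, "grip": 0}, {"x": -0.01, "y": 0, "z": 0.01, "ax": 0, "ay": 0, "az": 0, "grip": 0}, {"x": 0, "y": 0, "z": 0, "ax": 0, "ay": 0, "az": 0, "grip": 0}, {"x": 0, "y": 0, "z": 0, "ax": 0, "ay": 0, "az": 0, "grip": 0}])

```text
time_s: 20.77
tool_pos: [0.4394, 0.0171, 0.5809]
ee_rot: [0.707, -0.007, 0.707, 0.007]
ft_force: [0.5, 0.1, -0.8]
width: 1.003
```

```bash
python3 meas.py 3
python3 - <<'E'
from h import *
o=bot.observe(); print(o["width"],o["ft_force"])
p,d=bot.snapshot("top"); cv2.imwrite("pics/end.png",p[:,:,::-1])
E
```

```text
[20.7667 -0.6174 -0.1908]
[20.8167 -0.6183 -0.1907]
[20.8667 -0.6184 -0.1907]
now 20.917 p -0.1909 tcp [0.4401 0.0171 0.5794] F [ 0.2 -0.2 -0.7]
1.001952778602378 [ 0.16864407 -0.2116724  -0.6789055 ]
```

View pics/end.png

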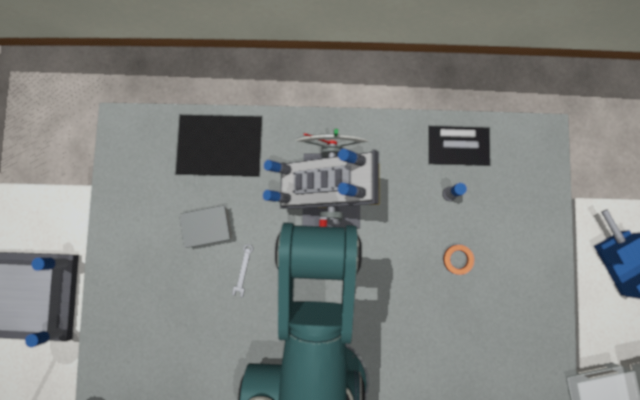

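```bash
python3 -c "
from workcell import bot
print(bot.hand_in())"
```

```text
the job is handed in; nothing more can be done
None
```

The cradle was raised by the lever, held on the green mark for about 9 s, laid back on its parked side, and released. I handed the job in at about 21 s on the robot's clock, and no verdict was reported.

- **Hold:** From about 6.4 s to 15.3 s I measured the cradle between 0.01 and 0.10 rad, against a mark I estimate at 0.06 to 0.07 rad. It drifted furthest at about 8.9 s, reaching roughly 0.099 rad. In the top view the pointer stood behind the green block, with only a sliver of red showing.
- **Speed:** The fastest swing was an estimated 0.3 rad/s, during the raise. On the way down it was about 0.2 rad/s.
- **End state:** The last check showed the cradle still at -0.618 rad, with the left end about 104 mm above the table. The lever was at about -0.19 rad when I let go, and the cradle angle did not change after release. The gripper was open and clear above the handle, with no force on it beyond the sensor's normal offset. The bystanders looked unmoved in the final top picture; I compared them by eye only.
- **What disagreed:**
  - One fit of the cradle model diverged during the hold. I redid it from the same measurements with limits on the unknowns.
  - The planning step also failed once while laying the cradle down, so I worked out that move by hand.
  - My different estimates of the trunnion's sideways position differ by about 4 mm, which leaves about 0.02 rad of uncertainty in the mark and lever angles.

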